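# Load the specimen tray into the bench warming cabinet

## Task

Lift the tray of specimen jars by its handle, set it on the loading apron of the warming cabinet, and slide it into the slot until you feel the side catch click into the tray's notch and the tray is fully home, then let go. How far in the catch sits is not known beforehand, so push gently and feel for it: do not ram the sprung buffer at the end. Keep all four jars upright in their pockets and leave the beaker, bottle and notebook alone.

Things in the scene. Friction and masses are not known exactly. Their poses are not given: they have to be found in the camera images.
- tray_grip (a point): centre of the tray's black handle bar, 46 mm above the tray's underside. Bar 44 mm long along the tray's x, 12 mm thick along y (pinch it across y), from 34 to 58 mm above the underside. Bare-metal tray 150 mm long (x) by 120 mm wide (y), same either way round, 0.4 to 0.7 kg with jars. Within 28 mm of the middle along x the tray is free for fingers down to 4 mm above the underside
- tray_end (a point): middle of the tray's +x end plate, 14 mm above the tray's underside: x = 75, y = 0 mm. Both end plates (x = 75 and -75 mm) are 104 mm wide and 28 mm high: push here. Side walls 15 mm high; the corners are cut off 8 mm at 45 degrees; the middle of each side wall has a notch, a 22 mm gap, for the cabinet's catch
- mouth (a point): middle of the mouth of the fixed warming cabinet at floor level, 12 mm above the bench. x points into the cabinet, y left, z up. Inside, the lane is 123 mm wide (1.5 mm clearance each side of the tray) and 137 mm deep; from x = 12 mm a lip on each side reaches 8 mm over the tray's side walls, underside 19 mm above the floor. Home, the tray's middle is 11 to 48 mm inside the mouth: the setting varies
- apron (a point): middle of the flat open loading apron before the mouth, 72 mm out, level with the cabinet floor (12 mm above the bench); same axes as mouth. Apron 165 mm wide, from 145 mm before the mouth up to it. Over its last 67 mm two low guides (22 mm high) narrow from 140 mm apart to the lane's 123 mm
- roof (a point): middle of the top of the cabinet's clear flat roof, 83 mm above the bench; the roof begins at the mouth and is 143 mm deep, 5 mm thick. The opening is 66 mm high, so the tray's handle passes under. On the cabinet's left (+y) side is a white control housing of nearly the same height, out to 119 mm from the lane's middle
- catch (a joint): side catch, a steel roller ball on a weak spring (3 to 4 N) in the lane's left (+y) wall inside the cabinet. Metres pushed back into the wall: 0 when free, 0.002 to 0.005 while the tray's side wall rubs along it, back below 0.001 when it has clicked into the notch in the tray's side. The notch gives a few mm of play. Pushing the tray along takes about 2 to 8 N, more if it is askew
- buffer (a joint): sprung rubber buffer at the end of the lane on the same carriage (2.5 N per mm). Metres pushed in: 0 when free; the tray's end meets it about when the catch has clicked in; 0.012 is its end stop; pushed in more than 0.008 (20 N) counts as rammed
- jar0_mid (a point): one of four identical lidded glass specimen jars standing loose in the four pockets of the tray: 37 mm diameter, 45 mm tall, roughly 50 g (varies). Point: its centre; z is its axis
- jar1_mid (a point): one of four identical lidded glass specimen jars standing loose in the four pockets of the tray: 37 mm diameter, 45 mm tall, roughly 50 g (varies). Point: its centre; z is its axis
- jar2_mid (a point): one of four identical lidded glass specimen jars standing loose in the four pockets of the tray: 37 mm diameter, 45 mm tall, roughly 50 g (varies). Point: its centre; z is its axis
- jar3_mid (a point): one of four identical lidded glass specimen jars standing loose in the four pockets of the tray: 37 mm diameter, 45 mm tall, roughly 50 g (varies). Point: its centre; z is its axis
- beaker_mid (a point): bystander: empty glass beaker, 68 mm diameter, 90 mm tall; point at its centre
- bottle_mid (a point): bystander: white plastic bottle, 50 mm diameter, 90 mm tall; point at its centre
- notebook_mid (a point): bystander: closed brown card-covered notebook lying flat, 212 x 152 x 14 mm; point at its centre

How it is judged:
By the outcome, as a careful person would: the job done as asked, in the order asked, and still so for the second after the job is handed in, with the robot touching nothing.
It also fails if it takes over 64 s, if anything falls off the work surface, if the arm or the gripper's body presses on something with over 40 N, if the wrist force passes 120 N, or if a joint passes its speed limit or range.

## Robot

A 6-joint arm with a two-finger parallel gripper is mounted at the origin on the work surface. World frame = base frame: x ahead of the robot, y to its left, z up, the work surface at z = 0. Lengths are in m, angles in rad, forces in N, time in s.
With the tool pointing down it reaches from about 0.375 to 0.9 m from the base axis. Payload 3.1 kg.
Tool frame: the origin (TCP) lies on the centre line of the jaws, within the pads' length; the fingertips stand 17 mm ahead of it and the grasp point (between the pads) lies 2 mm behind it (bot.tcp_to_tips is the distance from the TCP to the fingertips, in m); z points along the fingers, y is the direction in which the jaws open and shut (so a half turn about z gives the same grasp; the last joint's range is limited). The gripper opens to 87 mm and grips with 3 to 60 N. Pads are 19 mm wide; open, the fingers measure 117 mm over their backs; the gripper's body (75 mm by 190 mm) begins 51 mm behind the grasp point.
Start: joints at [-1.442, 0.527, 1.433, -0, 1.181, -0.178], TCP at [0.189, -0.596, 0.24] pointing down, gripper open.
Joint ranges: [-3.08, 3.08], [-0.75, 2.2], [0.22, 2.44], [-1.43, 4.57], [0, 2.65], [-2.85, 2.85]. Speed limits (rad/s): [2.79, 2.79, 3.14, 3.14, 3.14, 3.14].

## Interface

Orientations are given as a unit quaternion [x, y, z, w].
In Python, from station import monitor, camera, get_calibration, bot, models gives the robot as it stands.
- The arm moves only by the tool apply_moves, never from a script. Its argument "moves" is a list of rows, each an object of numbers: "x", "y", "z": the shift along the tool's x, y, z in mm; "wx", "wy", "wz": the turn, a rotation vector about the tool's x, y, z in degrees; "grip": the closure, from -1 (fully open) to 1 (shut). In form: [{"x": .., "y": .., "z": .., "wx": .., "wy": .., "wz": .., "grip": ..}, ...]. A call has 1 to 10 rows; each row is the pose to reach, as a shift and turn from the pose commanded when the call began, along the tool's axes at that moment; what a row does not reach only later rows make up. A row lasts 1/8 s, in which the tool goes at most 62.5 mm and 10.7 degrees, less where a joint would pass 70% of its speed; a pose out of reach is approached as far as the arm can. A call with a gripper value outside its range is refused whole. The fingers move at their own pace and stop on an object; "squeeze" is the grip in N (left out, the last holds). Time passes only in rows, so rows that repeat a pose let the fingers close. It gives the time, the measured TCP pose, the force and the opening at its end, in the units of the state.
- monitor.read_state(): the state, without advancing time (a new reading comes with each control period).
- camera(name): name is "scene" or "side" or "wrist"; returns the picture (400x640x3 uint8, blue, green, red); there is no depth.
- get_calibration(name): a dict with "K" (3x3 intrinsics, pixels), "R" (3x3) and "t" (3): a world point X has camera coordinates R X + t; the wrist camera has in their place "hand_eye" (4x4, takes a point from camera to tool coordinates, whose origin is the TCP and whose axes are the flange's). Camera axes: x right, y down, z forward; pixel columns grow to the right and rows downward; lengths in m; the calibration is good to about 2 mm. A picture is of the moment at which its call begins: read the wrist's pose just before it. get_calibration takes no time and is no camera call.
- bot.job_done(): hands the job in, once; it reports no verdict.
Trained networks look in the newest picture that a camera, given by its name, has taken for a name from the list of things; names that differ only in an ending like _2 or _b are one class to them, and where a whole thing is asked for, a point or a joint stands for the part that bears it (a point fixed in the world has none). Each returns a list of dicts, best first, with "confidence" (0 to 1); they miss things now and then, are a little off and sometimes report something else, mostly with a low value. They report only what shows in the picture. A call takes as long as a camera call.
- models.masks_of(name, camera): "region" (400x640 bool, what is visible of it).
- models.pinpoint(name, camera): "xyz" ([x, y, z] in m, in the coordinates of the camera as it stood for that picture, good to about 4 mm: a listed point, or the origin of a listed thing).
The state is a dict: "clock": time; "qpos": joint angles; "dq": joint speeds; "joint_torque": joint torques, N m; "eef_pos": TCP position; "tcp_rot": TCP orientation; "force": force on the tool from outside, world axes, zero at the start; "torque": the same for the moment, N m; "finger_gap": finger opening in m.
Only numpy, scipy, OpenCV 4.12 (cv2) and the standard library are available. Lean on these libraries where they do the work, as an engineer would, in place of code of your own. Each camera call takes 0.05 s, during which the arm holds its last target.

## Working session

There is one attempt and no reset: what is moved stays moved. The work goes in short steps, Python scripts to look and compute and a tool call to move; the robot and the scene stay as the last step left them, time stands still between calls to the robot, and variables do not carry over. Pictures are saved under pics/ and viewed, and the job is handed in when it is done.

Besides the shell and the picture viewer there is one more tool, called after "Request:" in YAML: its name, and indented under it one key for each argument. apply_moves: Moves the arm, as the interface text tells. Its arguments: {"type":"object","properties":{"moves":{"type":"array"},"squeeze":{"type":"number"}},"required":["moves"]}

```bash
ls; mkdir -p pics
cat > h.py <<'E'
import numpy as np, cv2
from station import monitor, camera, get_calibration, bot, models
from scipy.spatial.transform import Rotation as Ro
np.set_printoptions(precision=4,suppress=True)
def c2w(n,p,st=None):
    c=get_calibration(n)
    if n=='wrist':
        H=np.array(c['hand_eye']); q=H[:3,:3]@p+H[:3,3]
        return Ro.from_quat(st['tcp_rot']).apply(q)+np.array(st['eef_pos'])
    return np.array(c['R']).T@(np.array(p)-np.array(c['t']))
def proj(n,X):
    c=get_calibration(n); p=np.array(c['R'])@X+np.array(c['t']); p=np.array(c['K'])@p
    return p[:2]/p[2]
E
cat > a.py <<'E'
from h import *
st=monitor.read_state(); print({k:np.round(v,4) for k,v in st.items()})
for n in ['scene','side']:
    im=camera(n); cv2.imwrite(f'pics/{n}0.png',im)
    for nm in ['tray_grip','tray_end','mouth','apron','roof','catch','jar0_mid','beaker_mid','bottle_mid','notebook_mid']:
        try:
            for r in models.pinpoint(nm,n)[:4]: print(n,nm,round(r['confidence'],2),c2w(n,r['xyz']))
        except Exception as e: print(nm,e)
print(monitor.read_state()['clock'])
E
python3 a.py
```

```text
pics
{'clock': np.float64(0.0), 'qpos': array([-1.4415,  0.5285,  1.4339, -0.    ,  1.1814, -0.1785]), 'dq': array([ 0.0005, -0.0013,  0.0006, -0.0005,  0.0005,  0.0006]), 'joint_torque': array([  0.0013, -44.0036, -17.6592,   0.0635,   0.0581,  -0.0002]), 'eef_pos': array([ 0.1893, -0.5949,  0.2386]), 'tcp_rot': array([ 0.9882,  0.1533,  0.    , -0.0011]), 'force': array([-0.5176,  0.3682,  0.5337]), 'torque': array([-0.017 , -0.0284, -0.0056]), 'finger_gap': np.float64(0.087)}
scene tray_grip 0.8 [ 0.529  -0.2586  0.0462]
scene tray_grip 0.3 [0.5066 0.1397 0.0092]
scene tray_end 0.61 [ 0.601  -0.2795  0.0187]
scene mouth 0.77 [0.5734 0.1486 0.0128]
scene apron 0.79 [0.5062 0.1429 0.0095]
scene roof 0.74 [0.6491 0.1525 0.0812]
catch it knows: apron, beaker_mid, bottle_mid, jar0_mid, jar1_mid, jar2_mid, jar3_mid, mouth, notebook_mid, roof, tray_end, tray_grip
scene jar0_mid 0.83 [ 0.5851 -0.2364  0.0227]
scene beaker_mid 0.88 [ 0.7605 -0.0656  0.0457]
scene bottle_mid 0.96 [ 0.7261 -0.3228  0.0438]
scene notebook_mid 0.63 [0.4707 0.4692 0.0058]
side tray_grip 0.95 [ 0.5278 -0.256   0.0482]
side tray_end 0.58 [ 0.5984 -0.2773  0.0149]
side mouth 0.83 [0.5762 0.1468 0.0087]
side apron 0.78 [0.507  0.1442 0.0097]
side roof 0.65 [0.6495 0.1511 0.0826]
catch it knows: apron, beaker_mid, bottle_mid, jar0_mid, jar1_mid, jar2_mid, jar3_mid, mouth, notebook_mid, roof, tray_end, tray_grip
side jar0_mid 0.69 [ 0.5828 -0.2336  0.029 ]
side jar0_mid 0.62 [ 0.5248 -0.2546  0.046 ]
side bottle_mid 0.85 [ 0.7184 -0.3243  0.0422]
side notebook_mid 0.72 [0.471  0.473  0.0066]
1.0
```

View pics/scene0.png

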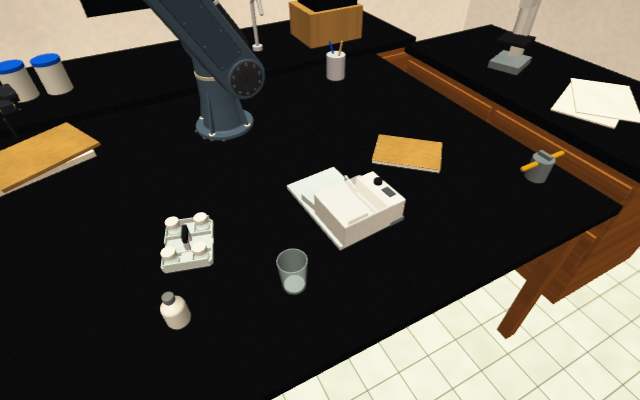

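View pics/side0.png

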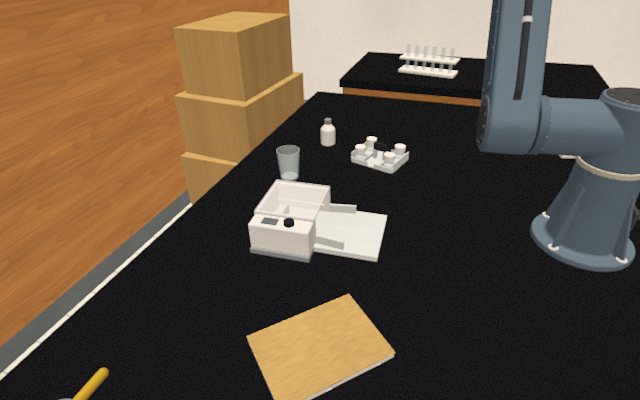

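The scene view shows the tray at about (188,243), the cabinet at (360,210), its apron at (318,190), and the beaker and bottle clear of the route. The side view agrees. Next I move above the tray for a wrist view.

Request:
apply_moves:
  moves:
    - {"x": 425,"y": -220,"z": 0,"wz": 34,"grip": -1}
    - {"x": 425,"y": -220,"z": 0,"wz": 34,"grip": -1}
    - {"x": 425,"y": -220,"z": 0,"wz": 34,"grip": -1}
    - {"x": 425,"y": -220,"z": 0,"wz": 34,"grip": -1}
    - {"x": 425,"y": -220,"z": 0,"wz": 34,"grip": -1}
    - {"x": 425,"y": -220,"z": 0,"wz": 34,"grip": -1}
    - {"x": 425,"y": -220,"z": 0,"wz": 34,"grip": -1}
    - {"x": 425,"y": -220,"z": 0,"wz": 34,"grip": -1}
    - {"x": 425,"y": -220,"z": 0,"wz": 34,"grip": -1}
    - {"x": 425,"y": -220,"z": 0,"wz": 34,"grip": -1}

```text
invalid input at $.moves[0]: expected keys x, y, z, wx, wy, wz, grip
```

```bash
cat > b.py <<'E'
from h import *
import sys
st=monitor.read_state(); print(st['clock'],st['eef_pos'],st['tcp_rot'],st['force'])
im=camera('wrist'); cv2.imwrite('pics/%s.png'%sys.argv[1],im)
for nm in sys.argv[2:]:
    for r in models.pinpoint(nm,'wrist')[:4]: print(nm,round(r['confidence'],2),c2w('wrist',r['xyz'],st))
c=get_calibration('wrist');print(c['K'],c['hand_eye'])
E
python3 b.py w1 tray_grip tray_end jar0_mid
```

```text
1.0 [ 0.1894 -0.5956  0.2396] [0.9882 0.1533 0.     0.    ] [ 0.0876 -0.0325  0.6947]
[[280.8781   0.     322.5399]
 [  0.     280.8781 201.4666]
 [  0.       0.       1.    ]] [[ 0.0008 -0.9576 -0.288   0.0793]
 [ 1.      0.0007  0.0004  0.0004]
 [-0.0002 -0.288   0.9576 -0.1443]
 [ 0.      0.      0.      1.    ]]
```

View pics/w1.png

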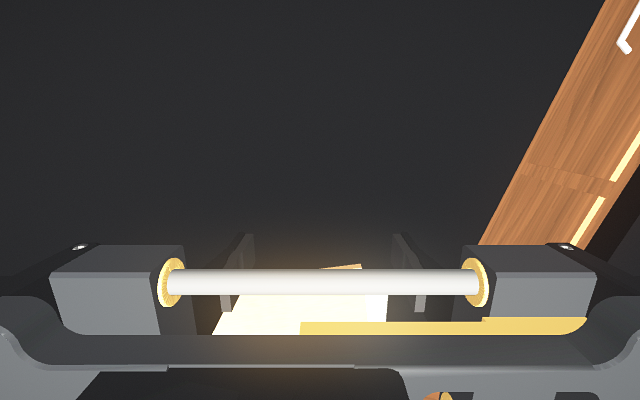

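The wrist picture shows only the bench and the gripper bar at the bottom (row 280). It looks ahead of the tool along +x, so I'll stop about 90 mm short of the tray to view it.

Request:
apply_moves:
  moves:
    - {"x": 375,"y": -140,"z": 0,"wx": 0,"wy": 0,"wz": 34,"grip": -1}
    - {"x": 375,"y": -140,"z": 0,"wx": 0,"wy": 0,"wz": 34,"grip": -1}
    - {"x": 375,"y": -140,"z": 0,"wx": 0,"wy": 0,"wz": 34,"grip": -1}
    - {"x": 375,"y": -140,"z": 0,"wx": 0,"wy": 0,"wz": 34,"grip": -1}
    - {"x": 375,"y": -140,"z": 0,"wx": 0,"wy": 0,"wz": 34,"grip": -1}
    - {"x": 345,"y": -240,"z": 0,"wx": 0,"wy": 0,"wz": 34,"grip": -1}
    - {"x": 345,"y": -240,"z": 0,"wx": 0,"wy": 0,"wz": 34,"grip": -1}
    - {"x": 345,"y": -240,"z": 0,"wx": 0,"wy": 0,"wz": 34,"grip": -1}
    - {"x": 345,"y": -240,"z": 0,"wx": 0,"wy": 0,"wz": 34,"grip": -1}
    - {"x": 345,"y": -240,"z": 0,"wx": 0,"wy": 0,"wz": 34,"grip": -1}

```text
clock: 2.45
eef_pos: [0.446, -0.2644, 0.2399]
tcp_rot: [0.99, -0.143, 0.001, 0.001]
force: [-0.6, 0.1, 0.4]
finger_gap: 0.087
```

```bash
python3 b.py w2 tray_grip tray_end jar0_mid
```

```text
2.45 [ 0.446  -0.2644  0.2399] [ 0.9897 -0.1428  0.0008  0.0009] [-0.6284  0.1177  0.4342]
tray_grip 0.85 [ 0.5244 -0.2525  0.042 ]
tray_end 0.68 [ 0.5994 -0.2751  0.0143]
tray_end 0.2 [ 0.5263 -0.255   0.0447]
jar0_mid 0.57 [ 0.5861 -0.2316  0.022 ]
[[280.8781   0.     322.5399]
 [  0.     280.8781 201.4666]
 [  0.       0.       1.    ]] [[ 0.0008 -0.9576 -0.2879  0.0796]
 [ 1.      0.0008  0.0004  0.0003]
 [-0.0001 -0.2879  0.9576 -0.1443]
 [ 0.      0.      0.      1.    ]]
```

View pics/w2.png

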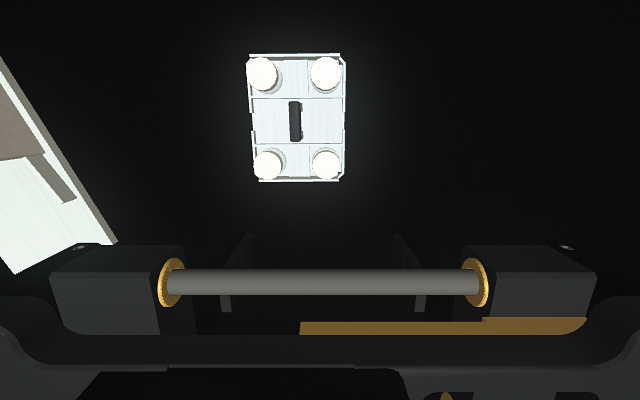

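The wrist view shows the tray upright with four jars, its handle bar centred at (295,121) and nearly aligned with the image column axis. I'll measure its pose precisely.

```bash
cat > ray.py <<'E'
from h import *
def w_ray(st,uv,z,n='wrist'):
    c=get_calibration(n);K=np.array(c['K'])
    d=np.linalg.inv(K)@np.array([uv[0],uv[1],1.])
    a=c2w(n,np.zeros(3),st); b=c2w(n,d,st)
    return a+(b-a)*(z-a[2])/(b[2]-a[2])
E
python3 - <<'E'
from ray import *
st=monitor.read_state(); im=cv2.imread('pics/w2.png')
crop=im[45:190,235:355]
cv2.imwrite('pics/w2c.png',cv2.resize(crop,None,fx=4,fy=4,interpolation=cv2.INTER_CUBIC))
g=im.max(2)
m=np.zeros_like(g);m[95:148,280:310]=(g[95:148,280:310]<90)*255
ys,xs=np.nonzero(m);print(xs.min(),xs.max(),ys.min(),ys.max(),cv2.minAreaRect(np.c_[xs,ys].astype(np.float32)))
print('bar ends z58',w_ray(st,(295,102),.058),w_ray(st,(295,141),.058),w_ray(st,(295,121.5),.058))
E
```

```text
289 301 101 141 ((294.88836669921875, 120.98562622070312), (40.2316780090332, 11.473614692687988), 87.87889862060547)
bar ends z58 [ 0.5453 -0.2625  0.058 ] [ 0.5055 -0.2495  0.058 ] [ 0.5257 -0.2561  0.058 ]
```

View pics/w2c.png

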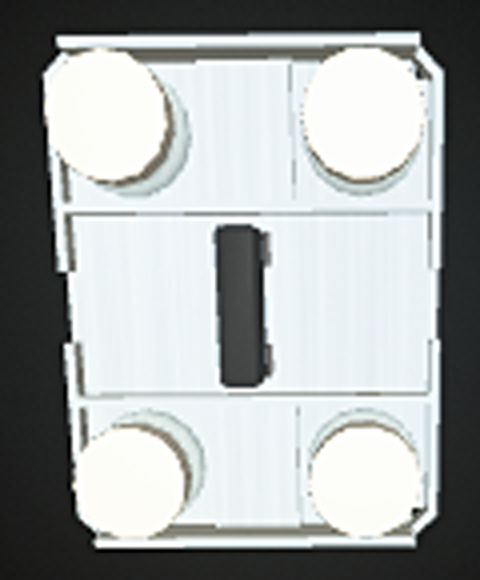

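Run:
```python
from ray import *
st=monitor.read_state()
f=lambda u,v,z: w_ray(st,(235+(u-1.5)/4,45+(v-1.5)/4),z)
bt,bb=f(240,226,.058),f(242.5,386,.058); d=bt-bb;print('bar',(bt+bb)/2,np.hypot(*d[:2]),np.degrees(np.arctan2(d[1],d[0])))
n1,n2=f(95,545,.028),f(415,547,.028); d=n1-n2; print('near',(n1+n2)/2,np.hypot(*d[:2]),np.degrees(np.arctan2(-d[0],d[1])))
g1,g2=f(57,36,.028),f(420,34,.028); d2=g1-g2; print('far',(g1+g2)/2,np.hypot(*d2[:2]),np.degrees(np.arctan2(-d2[0],d2[1])))
e=(g1+g2)/2-(n1+n2)/2;print(((g1+g2)/2+(n1+n2)/2)/2,np.hypot(*e[:2]),np.degrees(np.arctan2(e[1],e[0])))
R=Ro.from_quat(st['tcp_rot']).as_matrix();print('toolx yaw',np.degrees(np.arctan2(R[1,0],R[0,0])),R)
```

```text
bar [ 0.5257 -0.256   0.058 ] 0.04290397951705587 -17.11867678887725
near [ 0.4543 -0.2345  0.028 ] 0.10351360180672958 -16.802689829466782
far [ 0.5975 -0.2756  0.028 ] 0.103608088996454 -16.14048410957408
[ 0.5259 -0.2551  0.028 ] 0.14903018158465245 -16.027940196937518
toolx yaw -16.478275172429072 [[ 0.9589 -0.2837  0.0002]
 [-0.2837 -0.9589 -0.0004]
 [ 0.0004  0.0004 -1.    ]]
```

Request:
apply_moves:
  moves:
    - {"x": 74,"y": -31,"z": 0,"wx": 0,"wy": 0,"wz": 0,"grip": -0.4}
    - {"x": 74,"y": -31,"z": 20,"wx": 0,"wy": 0,"wz": 0,"grip": -0.4}
    - {"x": 74,"y": -31,"z": 70,"wx": 0,"wy": 0,"wz": 0,"grip": -0.4}
    - {"x": 74,"y": -31,"z": 120,"wx": 0,"wy": 0,"wz": 0,"grip": -0.4}
    - {"x": 74,"y": -31,"z": 160,"wx": 0,"wy": 0,"wz": 0,"grip": -0.4}
    - {"x": 74,"y": -31,"z": 180,"wx": 0,"wy": 0,"wz": 0,"grip": -0.4}
    - {"x": 74,"y": -31,"z": 192,"wx": 0,"wy": 0,"wz": 0,"grip": -0.4}
    - {"x": 74,"y": -31,"z": 196,"wx": 0,"wy": 0,"wz": 0,"grip": -0.4}
    - {"x": 74,"y": -31,"z": 196,"wx": 0,"wy": 0,"wz": 0,"grip": -0.4}

```text
clock: 3.78
eef_pos: [0.5255, -0.254, 0.044]
tcp_rot: [0.99, -0.143, 0.0, 0.0]
force: [0.2, -0.8, -0.2]
finger_gap: 0.0607
```

```bash
python3 b.py w3
python3 - <<'E'
from h import *
cv2.imwrite('pics/s3.png',cv2.resize(camera('scene')[180:300,120:260],None,fx=4,fy=4))
E
```

```text
3.775 [ 0.5255 -0.254   0.044 ] [ 0.9898 -0.1425  0.0005  0.0002] [ 0.2408 -0.7658 -0.1916]
[[280.8781   0.     322.5399]
 [  0.     280.8781 201.4666]
 [  0.       0.       1.    ]] [[ 0.0008 -0.9576 -0.2879  0.0796]
 [ 1.      0.0008  0.0004  0.0003]
 [-0.0001 -0.2879  0.9576 -0.1443]
 [ 0.      0.      0.      1.    ]]
```

View pics/s3.png

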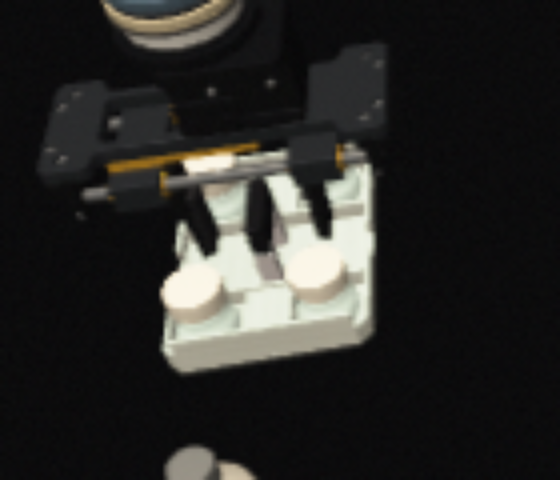

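View pics/w3.png

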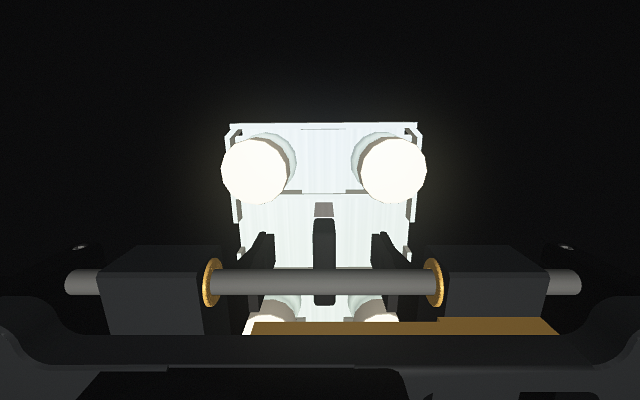

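The fingers straddle the bar, which sits centred at (325,260) between fingertips at (260,260) and (390,260). I'll close and lift.

Request:
apply_moves:
  moves:
    - {"x": 0,"y": 0,"z": 0,"wx": 0,"wy": 0,"wz": 0,"grip": 1}
    - {"x": 0,"y": 0,"z": 0,"wx": 0,"wy": 0,"wz": 0,"grip": 1}
    - {"x": 0,"y": 0,"z": 0,"wx": 0,"wy": 0,"wz": 0,"grip": 1}
    - {"x": 0,"y": 0,"z": 0,"wx": 0,"wy": 0,"wz": 0,"grip": 1}
    - {"x": 0,"y": 0,"z": -3,"wx": 0,"wy": 0,"wz": 0,"grip": 1}
    - {"x": 0,"y": 0,"z": -10,"wx": 0,"wy": 0,"wz": 0,"grip": 1}
    - {"x": 0,"y": 0,"z": -20,"wx": 0,"wy": 0,"wz": 0,"grip": 1}
    - {"x": 0,"y": 0,"z": -30,"wx": 0,"wy": 0,"wz": 0,"grip": 1}
    - {"x": 0,"y": 0,"z": -35,"wx": 0,"wy": 0,"wz": 0,"grip": 1}
    - {"x": 0,"y": 0,"z": -35,"wx": 0,"wy": 0,"wz": 0,"grip": 1}
  squeeze: 40

```text
clock: 5.12
eef_pos: [0.5254, -0.2536, 0.0791]
tcp_rot: [0.99, -0.142, 0.0, 0.0]
force: [-0.6, -0.2, -5.4]
finger_gap: 0.0116
```

```bash
python3 b.py w4
python3 - <<'E'
from h import *
cv2.imwrite('pics/s4.png',cv2.resize(camera('scene')[180:300,120:260],None,fx=4,fy=4))
cv2.imwrite('pics/d4.png',camera('side'))
E
```

```text
5.125 [ 0.5254 -0.2536  0.0791] [ 0.9898 -0.1423  0.0004  0.0002] [-0.6163 -0.181  -5.4204]
[[280.8781   0.     322.5399]
 [  0.     280.8781 201.4666]
 [  0.       0.       1.    ]] [[ 0.0008 -0.9576 -0.2879  0.0796]
 [ 1.      0.0008  0.0004  0.0003]
 [-0.0001 -0.2879  0.9576 -0.1443]
 [ 0.      0.      0.      1.    ]]
```

View pics/s4.png

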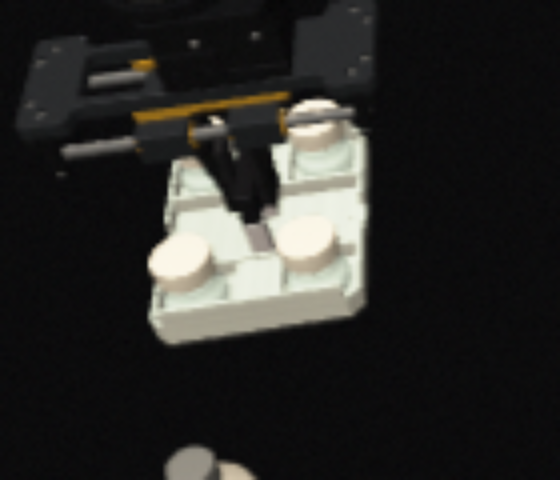

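View pics/w4.png

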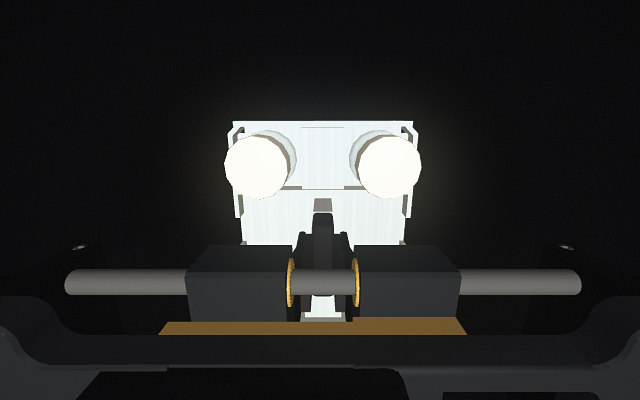

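View pics/d4.png

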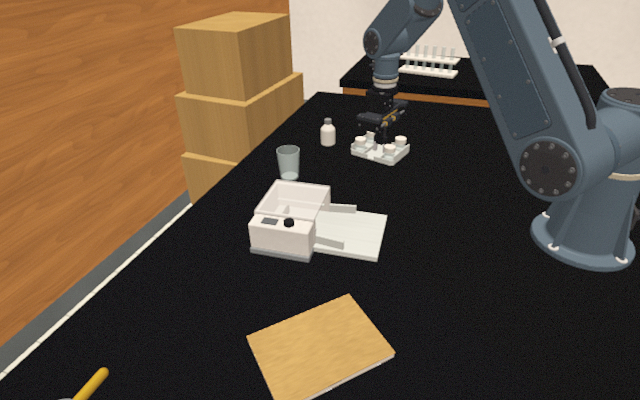

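The tray is off the bench and level, with the jars seated, and the load is 5.4 N. I'll carry it to a viewing pose over the apron in two smooth halves.

Request:
apply_moves:
  moves:
    - {"x": -3,"y": -5,"z": -5,"wx": 0,"wy": 0,"wz": 0,"grip": 1}
    - {"x": -9,"y": -18,"z": -15,"wx": 0,"wy": 0,"wz": -1,"grip": 1}
    - {"x": -19,"y": -40,"z": -35,"wx": 0,"wy": 0,"wz": -2,"grip": 1}
    - {"x": -31,"y": -65,"z": -60,"wx": 0,"wy": 0,"wz": -3.5,"grip": 1}
    - {"x": -44,"y": -90,"z": -85,"wx": 0,"wy": 0,"wz": -5,"grip": 1}
    - {"x": -56,"y": -115,"z": -110,"wx": 0,"wy": 0,"wz": -6.5,"grip": 1}
    - {"x": -68,"y": -140,"z": -135,"wx": 0,"wy": 0,"wz": -8,"grip": 1}
    - {"x": -80,"y": -165,"z": -155,"wx": 0,"wy": 0,"wz": -9,"grip": 1}
    - {"x": -85,"y": -176,"z": -167,"wx": 0,"wy": 0,"wz": -9.7,"grip": 1}
    - {"x": -87,"y": -180,"z": -170,"wx": 0,"wy": 0,"wz": -10,"grip": 1}

```text
clock: 6.52
eef_pos: [0.4924, -0.0556, 0.2495]
tcp_rot: [0.999, -0.055, 0.001, 0.0]
force: [0.1, -0.0, -6.0]
finger_gap: 0.0123
```

Run:
```python
from h import *
st=monitor.read_state();print(st['eef_pos'],st['force'],st['finger_gap'])
R=Ro.from_quat(st['tcp_rot']).as_matrix();print(np.degrees(np.arctan2(R[1,0],R[0,0])))
print(R.T@(np.array([.455,.141,.25])-st['eef_pos']))
```

```text
[ 0.4924 -0.0556  0.2495] [ 0.1384 -0.0279 -6.0371] 0.012272781145939906
-6.255243368473058
[-0.0586 -0.1913 -0.0008]
```

Request:
apply_moves:
  moves:
    - {"x": -2,"y": -5,"z": 0,"wx": 0,"wy": 0,"wz": 0,"grip": 1}
    - {"x": -6,"y": -19,"z": 0,"wx": 0,"wy": 0,"wz": -1,"grip": 1}
    - {"x": -13,"y": -42,"z": 0,"wx": 0,"wy": 0,"wz": -2,"grip": 1}
    - {"x": -21,"y": -69,"z": 0,"wx": 0,"wy": 0,"wz": -3.5,"grip": 1}
    - {"x": -29,"y": -96,"z": 0,"wx": 0,"wy": 0,"wz": -5,"grip": 1}
    - {"x": -37,"y": -122,"z": 0,"wx": 0,"wy": 0,"wz": -6.5,"grip": 1}
    - {"x": -45,"y": -149,"z": 0,"wx": 0,"wy": 0,"wz": -8,"grip": 1}
    - {"x": -53,"y": -174,"z": 0,"wx": 0,"wy": 0,"wz": -9,"grip": 1}
    - {"x": -57,"y": -186,"z": 0,"wx": 0,"wy": 0,"wz": -9.4,"grip": 1}
    - {"x": -59,"y": -191,"z": 0,"wx": 0,"wy": 0,"wz": -9.6,"grip": 1}

```text
clock: 7.78
eef_pos: [0.4546, 0.1405, 0.2481]
tcp_rot: [1.0, 0.029, -0.0, 0.0]
force: [-0.1, -0.1, -5.7]
finger_gap: 0.0118
```

```bash
python3 b.py w5 mouth apron roof
python3 - <<'E'
from h import *
cv2.imwrite('pics/s5.png',camera('scene'))
for nm in ['mouth','apron','roof','tray_grip']:
    for r in models.pinpoint(nm,'scene')[:4]: print(nm,round(r['confidence'],2),c2w('scene',r['xyz']))
cv2.imwrite('pics/d5.png',camera('side'))
for nm in ['mouth','apron','roof']:
    for r in models.pinpoint(nm,'side')[:4]: print(nm,round(r['confidence'],2),c2w('side',r['xyz']))
E
```

```text
7.775 [0.4546 0.1405 0.2481] [ 0.9996  0.0288 -0.0005  0.0002] [-0.0679 -0.1172 -5.6666]
mouth 0.71 [0.5745 0.1527 0.01  ]
mouth 0.71 [0.4545 0.1401 0.2403]
[[280.8781   0.     322.5399]
 [  0.     280.8781 201.4666]
 [  0.       0.       1.    ]] [[ 0.0008 -0.9576 -0.288   0.0794]
 [ 1.      0.0007  0.0004  0.0004]
 [-0.0002 -0.288   0.9576 -0.1443]
 [ 0.      0.      0.      1.    ]]
mouth 0.92 [0.5743 0.151  0.013 ]
apron 0.68 [0.4733 0.4733 0.0049]
apron 0.63 [0.5069 0.1408 0.0118]
roof 0.85 [0.649  0.1474 0.0841]
roof 0.48 [0.4059 0.1005 0.2233]
tray_grip 0.95 [0.4565 0.1394 0.2449]
mouth 0.91 [0.575  0.1459 0.0139]
apron 0.9 [0.5067 0.1449 0.0129]
roof 0.78 [0.6491 0.1507 0.0832]
```

View pics/w5.png

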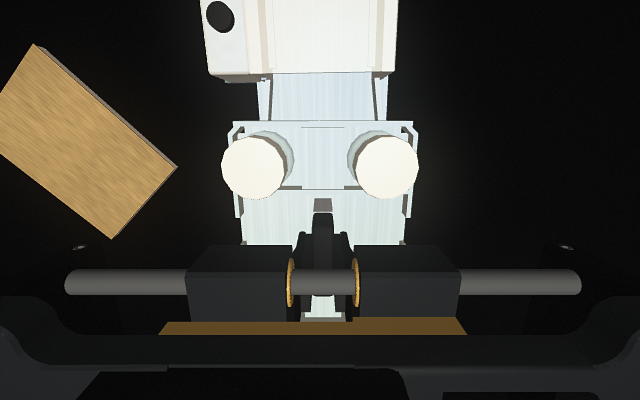

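View pics/d5.png

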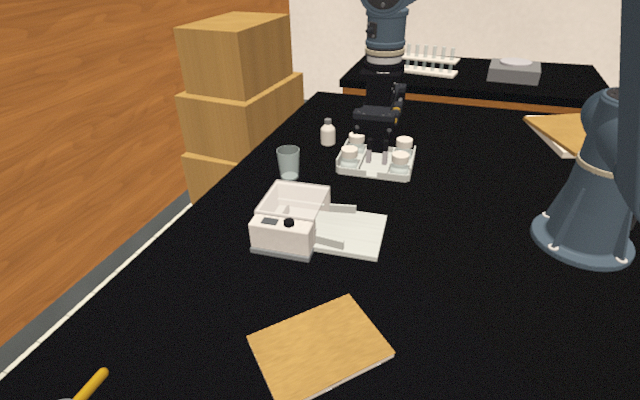

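View pics/s5.png

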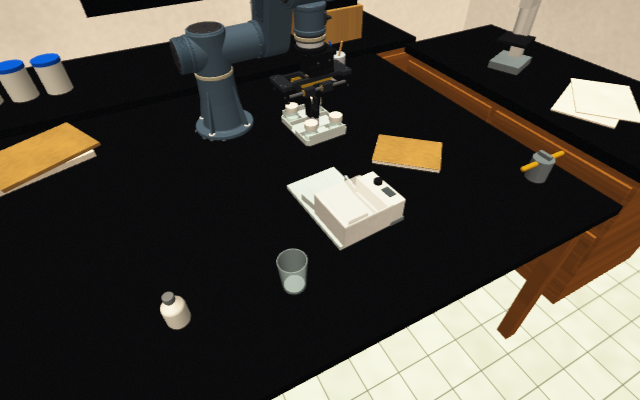

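The wrist view has the cabinet front at row 72, the guides at (262,95) and (382,95), and the held tray below. I'll zoom in to measure yaw and centre line.

Run:
```python
import cv2
im=cv2.imread('pics/w5.png')[0:135,195:425]
im=(255*(im/255.)**2).astype('uint8')
cv2.imwrite('pics/w5c.png',cv2.resize(im,None,fx=3.4,fy=4,interpolation=cv2.INTER_CUBIC))
```

```text
(no output)
```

View pics/w5c.png

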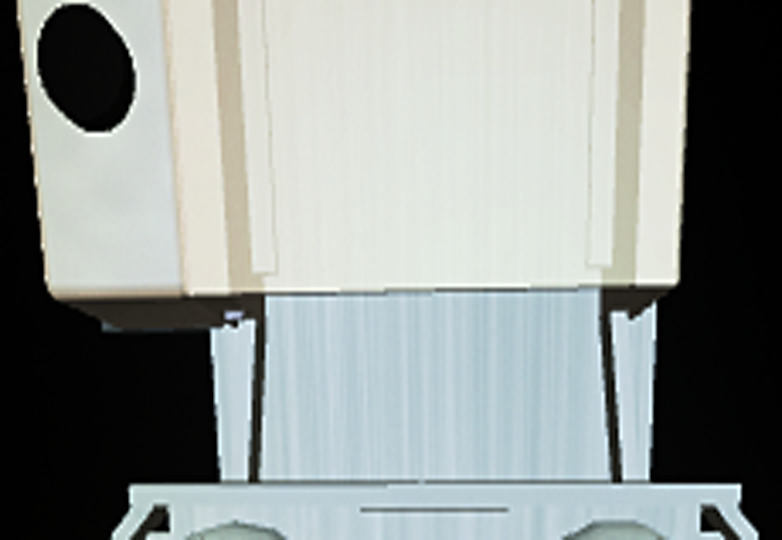

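Run:
```python
from ray import *
st=monitor.read_state()
f=lambda u,v,z: w_ray(st,(195+(u-1.2)/3.4,(v-1.5)/4),z)
def yaw(a,b): d=b-a; return np.degrees(np.arctan2(d[1],d[0]))
for n,a,b,z in [('roofedge',(677,285),(190,296),.083)]:
    A,B=f(*a,z),f(*b,z);print(n,A,B,yaw(A,B)-90)
L0,L1=f(220,480,.012),f(212,332,.012);R0,R1=f(650,480,.012),f(655,305,.012)
print('apron edges',L0,L1,yaw(L0,L1),R0,R1,yaw(R0,R1))
for z in(.034,.012):
  gl0,gl1=f(252 if z>.02 else 258,480,z),f(262,322,z);gr0,gr1=f(619 if z>.02 else 612,480,z),f(602,310,z)
  print('guides',z,gl0,gl1,yaw(gl0,gl1),gr0,gr1,yaw(gr0,gr1),np.linalg.norm((gl0-gr0)[:2]),np.linalg.norm((gl1-gr1)[:2]))
R=Ro.from_quat(st['tcp_rot']).as_matrix();print(yaw(np.zeros(3),R[:,0]))
# tray vs tool
t1,t2=f(130,486,.248-.044+.028),f(740,486,.248-.044+.028);print(t1,t2,(t1+t2)/2,yaw(t2,t1)-90)
# scene/side geometry
for n in ['scene','side']:
    im=cv2.imread('pics/%s0.png'%n)
    im=im[150:260,270:420] if n=='scene' else im[170:270,235:400]
    cv2.imwrite('pics/cz_%s.png'%n,cv2.resize(im,None,fx=5,fy=5,interpolation=cv2.INTER_CUBIC))
```

```text
roofedge [0.583  0.0746 0.083 ] [0.5722 0.2192 0.083 ] 4.274378534133831
apron edges [0.5264 0.2259 0.012 ] [0.571  0.2285 0.012 ] 3.3471410494074374 [0.5358 0.0615 0.012 ] [0.588  0.0661 0.012 ] 4.974653637137277
guides 0.034 [0.5275 0.2096 0.034 ] [0.5726 0.2062 0.034 ] -4.29408107885343 [0.5351 0.0774 0.034 ] [0.5825 0.0887 0.034 ] 13.360730278580109 0.13240333480470481 0.11795238300437584
guides 0.012 [0.5272 0.2114 0.012 ] [0.5749 0.2101 0.012 ] -1.557162327161998 [0.535 0.076 0.012] [0.5855 0.0853 0.012 ] 10.417213849835957 0.13554306029306393 0.12518375509932655
3.21592536691352
[0.5294 0.1932 0.232 ] [0.535  0.0945 0.232 ] [0.5322 0.1438 0.232 ] 3.2635838703561433
```

View pics/cz_scene.png

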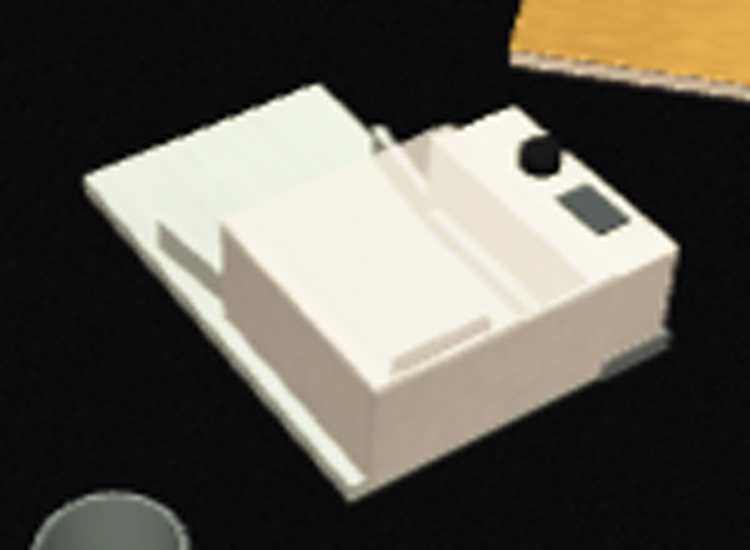

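Cabinet yaw is about 4.3° and the centre line passes (0.531, 0.1446). I'll lower the tray with its centre about 105 mm before the mouth.

Request:
apply_moves:
  moves:
    - {"x": 5,"y": 0.5,"z": 8,"wx": 0,"wy": 0,"wz": -0.4,"grip": 1}
    - {"x": 11,"y": 1,"z": 28,"wx": 0,"wy": 0,"wz": -0.8,"grip": 1}
    - {"x": 17,"y": 1.4,"z": 55,"wx": 0,"wy": 0,"wz": -1.1,"grip": 1}
    - {"x": 17,"y": 1.4,"z": 85,"wx": 0,"wy": 0,"wz": -1.1,"grip": 1}
    - {"x": 17,"y": 1.4,"z": 115,"wx": 0,"wy": 0,"wz": -1.1,"grip": 1}
    - {"x": 17,"y": 1.4,"z": 142,"wx": 0,"wy": 0,"wz": -1.1,"grip": 1}
    - {"x": 17,"y": 1.4,"z": 162,"wx": 0,"wy": 0,"wz": -1.1,"grip": 1}
    - {"x": 17,"y": 1.4,"z": 176,"wx": 0,"wy": 0,"wz": -1.1,"grip": 1}
    - {"x": 17,"y": 1.4,"z": 184,"wx": 0,"wy": 0,"wz": -1.1,"grip": 1}
    - {"x": 17,"y": 1.4,"z": 185,"wx": 0,"wy": 0,"wz": -1.1,"grip": 1}

```text
clock: 9.68
eef_pos: [0.4725, 0.1397, 0.0634]
tcp_rot: [0.999, 0.038, 0.0, -0.0]
force: [0.1, 0.3, -6.2]
finger_gap: 0.0116
```

```bash
python3 b.py w6;python3 - <<'E'
import cv2
im=cv2.imread('pics/w6.png')[0:260,170:470]
im=(255*(im/255.)**2).astype('uint8')
cv2.imwrite('pics/w6c.png',cv2.resize(im,None,fx=2.6,fy=2.3,interpolation=cv2.INTER_CUBIC))
E
```

```text
9.675 [0.4725 0.1397 0.0634] [ 0.9993  0.0379  0.0003 -0.    ] [ 0.0847  0.3357 -6.2428]
[[280.8781   0.     322.5399]
 [  0.     280.8781 201.4666]
 [  0.       0.       1.    ]] [[ 0.0008 -0.9576 -0.288   0.0794]
 [ 1.      0.0007  0.0004  0.0004]
 [-0.0002 -0.288   0.9576 -0.1443]
 [ 0.      0.      0.      1.    ]]
```

View pics/w6c.png

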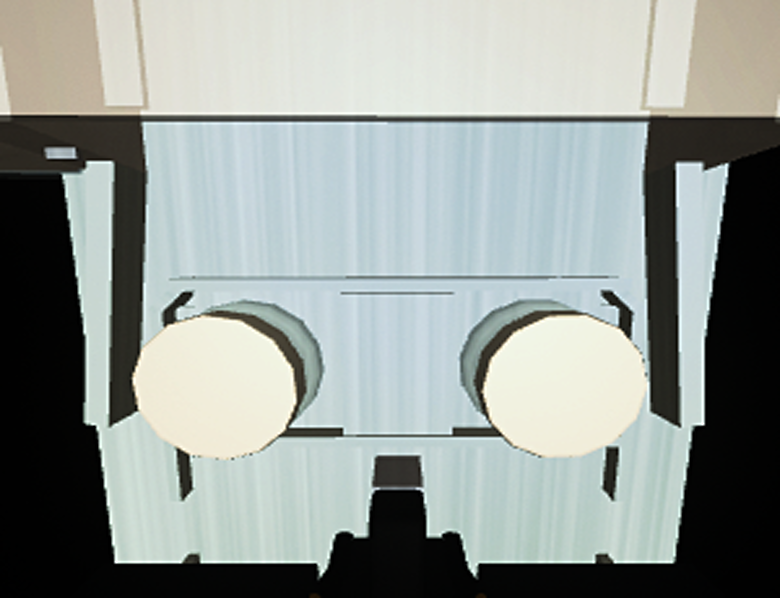

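The tray is centred between the guides (tray centre column 393, lane centre 396 in the zoom) and parallel to the front. I'll lower it the last millimetres.

Request:
apply_moves:
  moves:
    - {"x": 0,"y": 0,"z": 3,"wx": 0,"wy": 0,"wz": 0,"grip": 1}
    - {"x": 0,"y": 0,"z": 5,"wx": 0,"wy": 0,"wz": 0,"grip": 1}
    - {"x": 0,"y": 0,"z": 6.5,"wx": 0,"wy": 0,"wz": 0,"grip": 1}
    - {"x": 0,"y": 0,"z": 7.2,"wx": 0,"wy": 0,"wz": 0,"grip": 1}
    - {"x": 0,"y": 0,"z": 7.2,"wx": 0,"wy": 0,"wz": 0,"grip": 1}

```text
clock: 10.35
eef_pos: [0.4728, 0.1398, 0.0628]
tcp_rot: [0.999, 0.038, 0.003, 0.0]
force: [-9.5, -1.5, 46.7]
finger_gap: 0.0114
```

Contact came 6 mm early, so I'm backing off at once and will look.

Request:
apply_moves:
  moves:
    - {"x": 0,"y": 0,"z": -7,"wx": 0,"wy": 0,"wz": 0,"grip": 1}
    - {"x": 0,"y": 0,"z": -8,"wx": 0,"wy": 0,"wz": 0,"grip": 1}

```text
clock: 10.6
eef_pos: [0.4728, 0.1398, 0.0653]
tcp_rot: [0.999, 0.038, 0.001, -0.0]
force: [1.0, 0.1, -6.3]
finger_gap: 0.012
```

Run:
```python
from h import *
st=monitor.read_state();print(st['eef_pos'],st['force'])
for n in ['scene','side']:
    im=camera(n)
    im=im[90:260,230:420] if n=='scene' else im[120:270,235:425]
    cv2.imwrite('pics/e_%s.png'%n,cv2.resize(im,None,fx=4,fy=4-.5*(n=='scene'),interpolation=cv2.INTER_CUBIC))
```

```text
[0.4728 0.1398 0.0653] [ 0.9776  0.0911 -6.2967]
```

View pics/e_side.png

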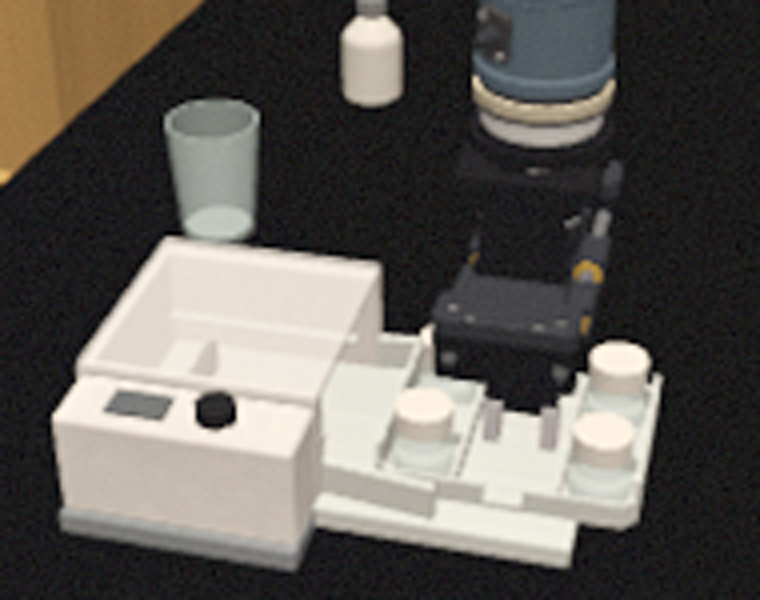

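View pics/e_scene.png

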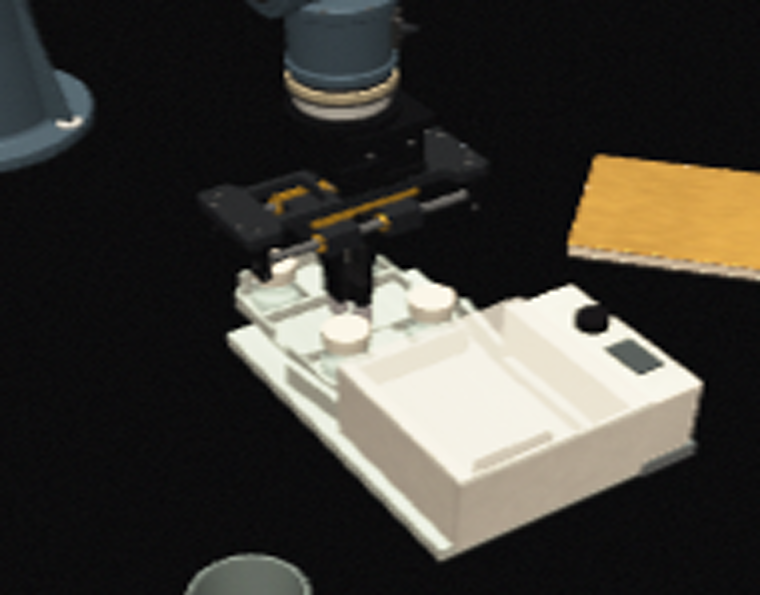

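The wrist views show the lids and front plate about 4% narrower after the lift. So the tray slid a few mm down in the grip during the lift, which explains the early contact. The jars are still seated. I'll lower gently by force.

Request:
apply_moves:
  moves:
    - {"x": 0,"y": 0,"z": 0,"wx": 0,"wy": 0,"wz": 0,"grip": 1}
    - {"x": 0,"y": 0,"z": 0.5,"wx": 0,"wy": 0,"wz": 0,"grip": 1}

```text
clock: 10.95
eef_pos: [0.4717, 0.1396, 0.0632]
tcp_rot: [0.999, 0.038, -0.001, 0.0]
force: [-0.9, 0.3, -3.6]
finger_gap: 0.0118
```

Request:
apply_moves:
  moves:
    - {"x": 0,"y": 0,"z": 1,"wx": 0,"wy": 0,"wz": 0,"grip": 1}
    - {"x": 0,"y": 0,"z": 1,"wx": 0,"wy": 0,"wz": 0,"grip": 1}

```text
clock: 11.2
eef_pos: [0.4719, 0.1397, 0.063]
tcp_rot: [0.999, 0.038, -0.0, 0.0]
force: [-1.1, 0.8, -0.1]
finger_gap: 0.012
```

Now the weight is on the apron (force about 0). I'll open the fingers and rise, widening only above the jars.

Request:
apply_moves:
  moves:
    - {"x": 0,"y": 0,"z": 0,"wx": 0,"wy": 0,"wz": 0,"grip": 0.2}
    - {"x": 0,"y": 0,"z": 0,"wx": 0,"wy": 0,"wz": 0,"grip": 0.2}
    - {"x": 0,"y": 0,"z": 0,"wx": 0,"wy": 0,"wz": 0,"grip": 0.2}
    - {"x": 0,"y": 0,"z": -10,"wx": 0,"wy": 0,"wz": 0,"grip": 0.2}
    - {"x": 0,"y": 0,"z": -40,"wx": 0,"wy": 0,"wz": 0,"grip": 0.2}
    - {"x": 0,"y": 0,"z": -80,"wx": 0,"wy": 0,"wz": 0,"grip": 0.2}
    - {"x": -30,"y": 0,"z": -120,"wx": 0,"wy": 0,"wz": 0,"grip": 0.2}
    - {"x": -50,"y": 0,"z": -150,"wx": 0,"wy": 0,"wz": 0,"grip": 0.2}
    - {"x": -50,"y": 0,"z": -150,"wx": 0,"wy": 0,"wz": 0,"grip": 0.2}

```text
clock: 12.32
eef_pos: [0.422, 0.1361, 0.2153]
tcp_rot: [0.999, 0.038, 0.002, -0.0]
force: [-0.5, 0.1, 0.9]
finger_gap: 0.0343
```

```bash
python3 b.py w7 tray_grip tray_end;python3 - <<'E'
import cv2
im=cv2.imread('pics/w7.png')[0:260,170:470]
im=(255*(im/255.)**2).astype('uint8')
cv2.imwrite('pics/w7c.png',cv2.resize(im,None,fx=2.6,fy=2.3,interpolation=cv2.INTER_CUBIC))
E
```

```text
12.325 [0.422  0.1361 0.2153] [ 0.9993  0.038   0.0024 -0.0001] [-0.4899  0.054   0.8613]
tray_grip 0.8 [0.4714 0.1396 0.0537]
tray_end 0.97 [0.5493 0.1441 0.0225]
[[280.8781   0.     322.5399]
 [  0.     280.8781 201.4666]
 [  0.       0.       1.    ]] [[ 0.0008 -0.9576 -0.288   0.0794]
 [ 1.      0.0007  0.0004  0.0004]
 [-0.0002 -0.288   0.9576 -0.1443]
 [ 0.      0.      0.      1.    ]]
```

View pics/w7c.png

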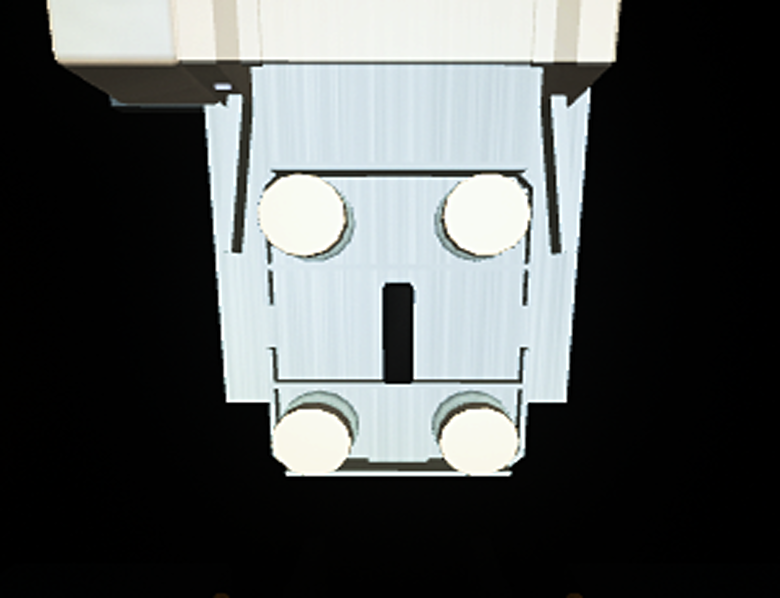

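The tray sits on the apron, parallel to and centred between the guides, with four jars upright. Now I'll move behind its near end with fingers about 50 mm apart and go down for a two-point push.

Request:
apply_moves:
  moves:
    - {"x": -25,"y": 0,"z": 0,"wx": 0,"wy": 0,"wz": 0,"grip": -0.15}
    - {"x": -50,"y": 0,"z": 0,"wx": 0,"wy": 0,"wz": 0,"grip": -0.15}
    - {"x": -50,"y": 0,"z": 40,"wx": 0,"wy": 0,"wz": 0,"grip": -0.15}
    - {"x": -50,"y": 0,"z": 85,"wx": 0,"wy": 0,"wz": 0,"grip": -0.15}
    - {"x": -50,"y": 0,"z": 130,"wx": 0,"wy": 0,"wz": 0,"grip": -0.15}
    - {"x": -50,"y": 0,"z": 160,"wx": 0,"wy": 0,"wz": 0,"grip": -0.15}
    - {"x": -50,"y": 0,"z": 175,"wx": 0,"wy": 0,"wz": 0,"grip": -0.15}
    - {"x": -50,"y": 0,"z": 176,"wx": 0,"wy": 0,"wz": 0,"grip": -0.15}
    - {"x": -50,"y": 0,"z": 176,"wx": 0,"wy": 0,"wz": 0,"grip": -0.15}

```text
clock: 13.6
eef_pos: [0.3725, 0.1321, 0.0365]
tcp_rot: [0.999, 0.038, -0.0, 0.0]
force: [0.5, -0.0, 0.1]
finger_gap: 0.0497
```

```bash
python3 b.py w8
python3 - <<'E'
from h import *
st=monitor.read_state();print(st['eef_pos'],st['force'],st['finger_gap'])
im=camera('side')[120:270,235:435]
cv2.imwrite('pics/d8.png',cv2.resize(im,None,fx=4,fy=4,interpolation=cv2.INTER_CUBIC))
E
```

```text
13.6 [0.3725 0.1321 0.0365] [ 0.9993  0.0378 -0.0003  0.    ] [ 0.4576 -0.0028  0.084 ]
[[280.8781   0.     322.5399]
 [  0.     280.8781 201.4666]
 [  0.       0.       1.    ]] [[ 0.0008 -0.9576 -0.288   0.0794]
 [ 1.      0.0007  0.0004  0.0004]
 [-0.0002 -0.288   0.9576 -0.1443]
 [ 0.      0.      0.      1.    ]]
[0.3726 0.1321 0.0369] [-0.5527  0.9998 -0.3361] 0.04999576596069276
```

View pics/d8.png

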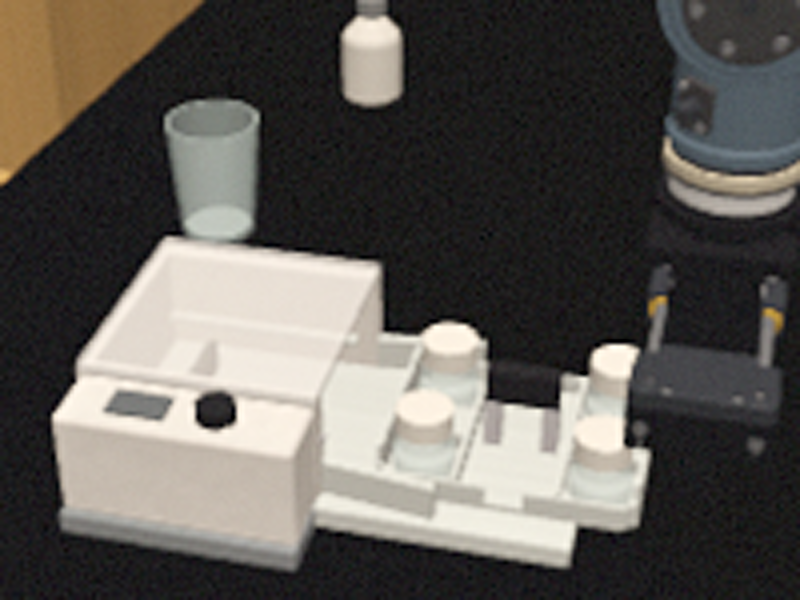

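View pics/w8.png

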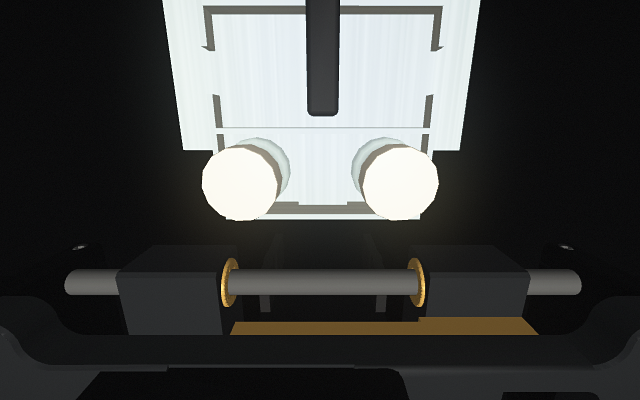

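The fingers are behind the near plate, with a gap of about 15 mm. I'll start the push and watch the force.

Request:
apply_moves:
  moves:
    - {"x": 5,"y": 0,"z": -2,"wx": 0,"wy": 0,"wz": 0,"grip": -0.15}
    - {"x": 10,"y": 0,"z": -2,"wx": 0,"wy": 0,"wz": 0,"grip": -0.15}
    - {"x": 13,"y": 0,"z": -2,"wx": 0,"wy": 0,"wz": 0,"grip": -0.15}
    - {"x": 16,"y": 0,"z": -2,"wx": 0,"wy": 0,"wz": 0,"grip": -0.15}
    - {"x": 19,"y": 0,"z": -2,"wx": 0,"wy": 0,"wz": 0,"grip": -0.15}
    - {"x": 22,"y": 0,"z": -2,"wx": 0,"wy": 0,"wz": 0,"grip": -0.15}
    - {"x": 25,"y": 0,"z": -2,"wx": 0,"wy": 0,"wz": 0,"grip": -0.15}
    - {"x": 28,"y": 0,"z": -2,"wx": 0,"wy": 0,"wz": 0,"grip": -0.15}
    - {"x": 32,"y": 0,"z": -2,"wx": 0,"wy": 0,"wz": 0,"grip": -0.15}
    - {"x": 36,"y": 0,"z": -2,"wx": 0,"wy": 0,"wz": 0,"grip": -0.15}

```text
clock: 14.95
eef_pos: [0.4086, 0.1349, 0.0388]
tcp_rot: [0.999, 0.038, 0.0, -0.0]
force: [-0.6, 0.1, -0.9]
finger_gap: 0.0503
```

```bash
python3 b.py w9 | head -1
```

```text
14.95 [0.4086 0.1349 0.0388] [ 0.9993  0.0378  0.0001 -0.    ] [-0.6306  0.0589 -0.8861]
```

View pics/w9.png

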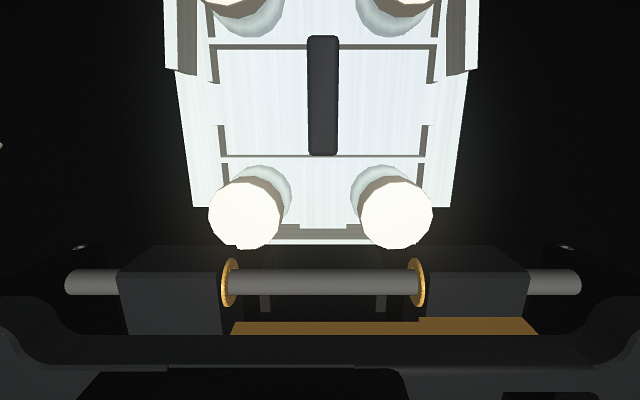

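The tray is moving: the plate shifted 25 rows against 57 for the apron edge. Friction is low, so I continue.

Request:
apply_moves:
  moves:
    - {"x": 4,"y": 0,"z": 0,"wx": 0,"wy": 0,"wz": 0,"grip": -0.15}
    - {"x": 8,"y": 0,"z": 0,"wx": 0,"wy": 0,"wz": 0,"grip": -0.15}
    - {"x": 12,"y": 0,"z": 0,"wx": 0,"wy": 0,"wz": 0,"grip": -0.15}
    - {"x": 16,"y": 0,"z": 0,"wx": 0,"wy": 0,"wz": 0,"grip": -0.15}
    - {"x": 20,"y": 0,"z": 0,"wx": 0,"wy": 0,"wz": 0,"grip": -0.15}
    - {"x": 24,"y": 0,"z": 0,"wx": 0,"wy": 0,"wz": 0,"grip": -0.15}

```text
clock: 15.75
eef_pos: [0.4324, 0.1367, 0.0389]
tcp_rot: [0.999, 0.038, -0.0, -0.0]
force: [-1.5, 0.5, -0.5]
finger_gap: 0.05
```

```bash
python3 b.py w10 | head -1
```

```text
15.75 [0.4324 0.1367 0.0389] [ 0.9993  0.0378 -0.     -0.    ] [-1.5439  0.4896 -0.4547]
```

View pics/w10.png

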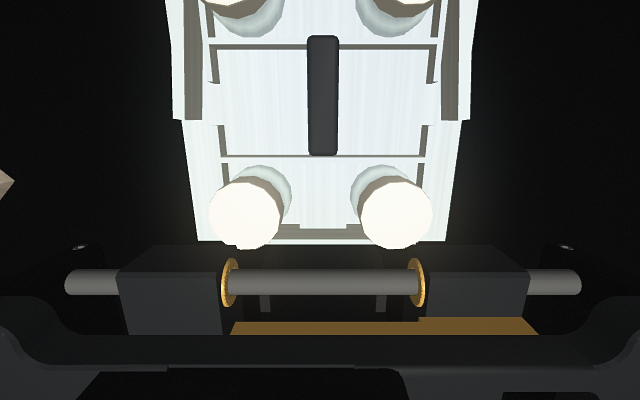

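Request:
apply_moves:
  moves:
    - {"x": 3,"y": 0,"z": 0,"wx": 0,"wy": 0,"wz": 0,"grip": -0.15}
    - {"x": 6,"y": 0,"z": 0,"wx": 0,"wy": 0,"wz": 0,"grip": -0.15}
    - {"x": 9,"y": 0,"z": 0,"wx": 0,"wy": 0,"wz": 0,"grip": -0.15}
    - {"x": 12,"y": 0,"z": 0,"wx": 0,"wy": 0,"wz": 0,"grip": -0.15}
    - {"x": 15,"y": 0,"z": 0,"wx": 0,"wy": 0,"wz": 0,"grip": -0.15}
    - {"x": 18,"y": 0,"z": 0,"wx": 0,"wy": 0,"wz": 0,"grip": -0.15}
    - {"x": 21,"y": 0,"z": 0,"wx": 0,"wy": 0,"wz": 0,"grip": -0.15}

```text
clock: 16.68
eef_pos: [0.4534, 0.1383, 0.0387]
tcp_rot: [0.999, 0.038, 0.0, -0.0]
force: [-3.0, -1.3, -0.5]
finger_gap: 0.0502
```

Request:
apply_moves:
  moves:
    - {"x": 3,"y": 0,"z": 0,"wx": 0,"wy": 0,"wz": 0,"grip": -0.15}
    - {"x": 6,"y": 0,"z": 0,"wx": 0,"wy": 0,"wz": 0,"grip": -0.15}
    - {"x": 9,"y": 0,"z": 0,"wx": 0,"wy": 0,"wz": 0,"grip": -0.15}
    - {"x": 12,"y": 0,"z": 0,"wx": 0,"wy": 0,"wz": 0,"grip": -0.15}

```text
clock: 17.18
eef_pos: [0.4653, 0.1392, 0.0388]
tcp_rot: [0.999, 0.038, 0.0, 0.0]
force: [-2.4, -1.8, -1.4]
finger_gap: 0.05
```

```bash
python3 b.py w11 | head -1;python3 - <<'E'
from h import *
im=camera('side')[120:270,235:435]
cv2.imwrite('pics/d11.png',cv2.resize(im,None,fx=4,fy=4,interpolation=cv2.INTER_CUBIC))
E
```

```text
17.175 [0.4653 0.1392 0.0388] [0.9993 0.0378 0.     0.    ] [-2.4378 -1.7858 -1.4487]
```

View pics/w11.png

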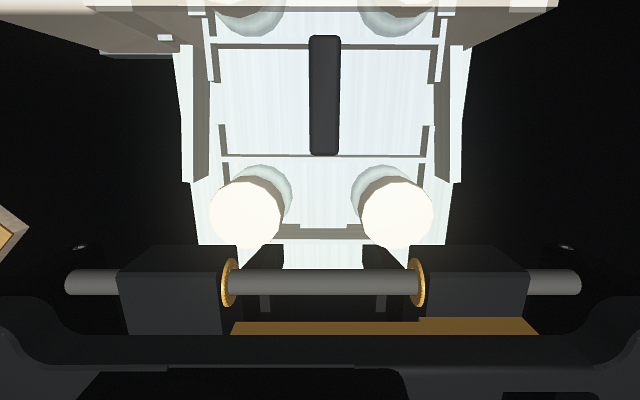

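View pics/d11.png

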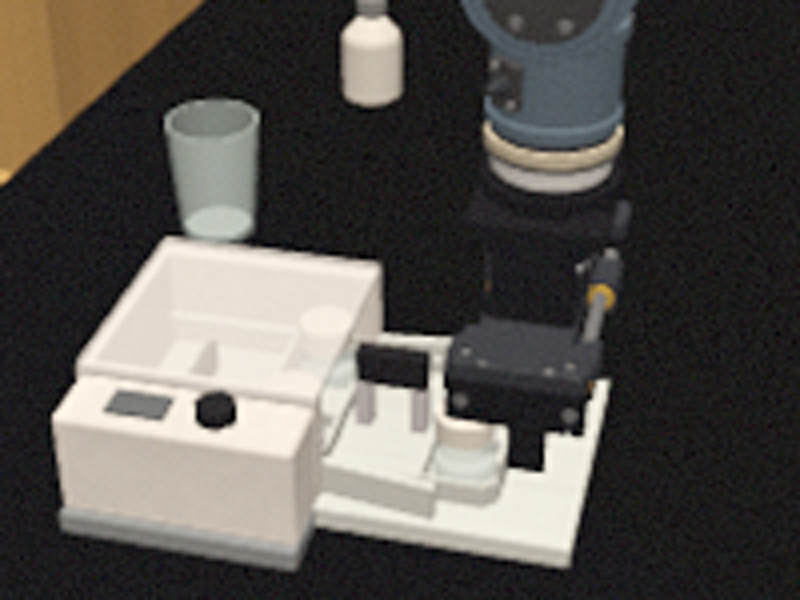

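The tray is entering squarely, jars upright, and the front jars are visible through the clear roof. Pushing force is about 2 to 3 N. I continue in small steps with a slightly higher tool.

Request:
apply_moves:
  moves:
    - {"x": 2.5,"y": 0,"z": -1,"wx": 0,"wy": 0,"wz": 0,"grip": -0.15}
    - {"x": 5,"y": 0,"z": -2,"wx": 0,"wy": 0,"wz": 0,"grip": -0.15}
    - {"x": 7.5,"y": 0,"z": -3,"wx": 0,"wy": 0,"wz": 0,"grip": -0.15}
    - {"x": 10,"y": 0,"z": -3,"wx": 0,"wy": 0,"wz": 0,"grip": -0.15}
    - {"x": 12.5,"y": 0,"z": -3,"wx": 0,"wy": 0,"wz": 0,"grip": -0.15}
    - {"x": 15,"y": 0,"z": -3,"wx": 0,"wy": 0,"wz": 0,"grip": -0.15}

```text
clock: 18.02
eef_pos: [0.4799, 0.1403, 0.042]
tcp_rot: [0.999, 0.038, -0.0, -0.0]
force: [-3.8, -0.9, -0.3]
finger_gap: 0.0496
```

Request:
apply_moves:
  moves:
    - {"x": 2,"y": 0,"z": 0,"wx": 0,"wy": 0,"wz": 0,"grip": -0.15}
    - {"x": 4,"y": 0,"z": 0,"wx": 0,"wy": 0,"wz": 0,"grip": -0.15}
    - {"x": 6,"y": 0,"z": 0,"wx": 0,"wy": 0,"wz": 0,"grip": -0.15}
    - {"x": 8,"y": 0,"z": 0,"wx": 0,"wy": 0,"wz": 0,"grip": -0.15}
    - {"x": 10,"y": 0,"z": 0,"wx": 0,"wy": 0,"wz": 0,"grip": -0.15}

```text
clock: 18.65
eef_pos: [0.49, 0.1411, 0.0419]
tcp_rot: [0.999, 0.038, -0.0, 0.0]
force: [-4.1, 0.8, 1.8]
finger_gap: 0.0501
```

Request:
apply_moves:
  moves:
    - {"x": 2,"y": 0,"z": 0,"wx": 0,"wy": 0,"wz": 0,"grip": -0.15}
    - {"x": 4,"y": 0,"z": 0,"wx": 0,"wy": 0,"wz": 0,"grip": -0.15}

```text
clock: 18.9
eef_pos: [0.4941, 0.1414, 0.0419]
tcp_rot: [0.999, 0.038, -0.0, -0.0]
force: [-3.9, -0.2, 1.8]
finger_gap: 0.0501
```

Request:
apply_moves:
  moves:
    - {"x": 1.5,"y": 0,"z": 0,"wx": 0,"wy": 0,"wz": 0,"grip": -0.15}
    - {"x": 3,"y": 0,"z": 0,"wx": 0,"wy": 0,"wz": 0,"grip": -0.15}

```text
clock: 19.15
eef_pos: [0.497, 0.1416, 0.0419]
tcp_rot: [0.999, 0.038, -0.0, -0.0]
force: [-3.8, 0.4, 3.7]
finger_gap: 0.05
```

```bash
python3 b.py w12 | head -1
```

```text
19.15 [0.497  0.1416 0.0419] [ 0.9993  0.0378 -0.     -0.    ] [-3.7819  0.3998  3.6957]
```

View pics/w12.png

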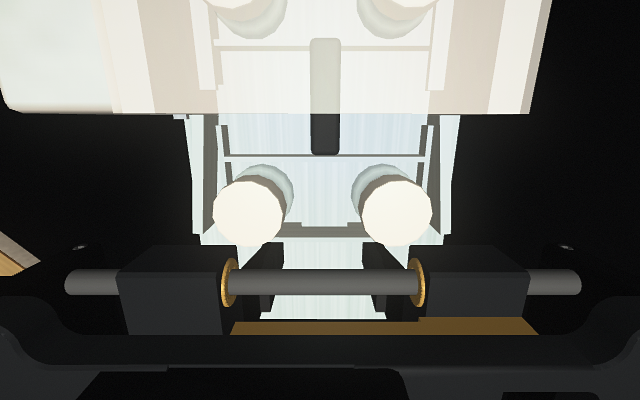

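Through the clear roof the tray goes in straight, with the handle now half under the edge (row 115). Force is a steady 3.8 N, so the catch wall is being rubbed. From here I use fine steps.

Request:
apply_moves:
  moves:
    - {"x": 1,"y": 0,"z": 0,"wx": 0,"wy": 0,"wz": 0,"grip": -0.15}
    - {"x": 2,"y": 0,"z": 0,"wx": 0,"wy": 0,"wz": 0,"grip": -0.15}

```text
clock: 19.45
eef_pos: [0.4989, 0.1417, 0.0418]
tcp_rot: [0.999, 0.038, -0.0, -0.0]
force: [-4.1, 0.8, 2.6]
finger_gap: 0.0497
```

Request:
apply_moves:
  moves:
    - {"x": 1,"y": 0,"z": 0,"wx": 0,"wy": 0,"wz": 0,"grip": -0.15}
    - {"x": 2,"y": 0,"z": 0,"wx": 0,"wy": 0,"wz": 0,"grip": -0.15}

```text
clock: 19.7
eef_pos: [0.501, 0.1419, 0.0418]
tcp_rot: [0.999, 0.038, -0.0, -0.0]
force: [-4.5, 0.9, 3.2]
finger_gap: 0.0501
```

Request:
apply_moves:
  moves:
    - {"x": 1,"y": 0,"z": 0,"wx": 0,"wy": 0,"wz": 0,"grip": -0.15}
    - {"x": 2,"y": 0,"z": 0,"wx": 0,"wy": 0,"wz": 0,"grip": -0.15}

```text
clock: 19.95
eef_pos: [0.5031, 0.1421, 0.0419]
tcp_rot: [0.999, 0.038, 0.0, -0.0]
force: [-3.2, -0.1, 1.7]
finger_gap: 0.0498
```

Request:
apply_moves:
  moves:
    - {"x": 1,"y": 0,"z": 0,"wx": 0,"wy": 0,"wz": 0,"grip": -0.15}
    - {"x": 2,"y": 0,"z": 0,"wx": 0,"wy": 0,"wz": 0,"grip": -0.15}

```text
clock: 20.2
eef_pos: [0.5054, 0.1423, 0.0419]
tcp_rot: [0.999, 0.038, 0.0, -0.0]
force: [-1.8, 0.8, 2.2]
finger_gap: 0.0501
```

Request:
apply_moves:
  moves:
    - {"x": 1,"y": 0,"z": 0,"wx": 0,"wy": 0,"wz": 0,"grip": -0.15}
    - {"x": 2,"y": 0,"z": 0,"wx": 0,"wy": 0,"wz": 0,"grip": -0.15}

```text
clock: 20.45
eef_pos: [0.5076, 0.1424, 0.0419]
tcp_rot: [0.999, 0.038, 0.001, -0.0]
force: [-2.1, 2.0, 0.3]
finger_gap: 0.05
```

Request:
apply_moves:
  moves:
    - {"x": 0.5,"y": 0,"z": 0,"wx": 0,"wy": 0,"wz": 0,"grip": -0.15}
    - {"x": 1,"y": 0,"z": 0,"wx": 0,"wy": 0,"wz": 0,"grip": -0.15}

```text
clock: 20.7
eef_pos: [0.5084, 0.1424, 0.0418]
tcp_rot: [0.999, 0.038, 0.0, 0.0]
force: [-2.2, 0.6, 0.5]
finger_gap: 0.05
```

Request:
apply_moves:
  moves:
    - {"x": 0.5,"y": 0,"z": 0,"wx": 0,"wy": 0,"wz": 0,"grip": -0.15}
    - {"x": 1,"y": 0,"z": 0,"wx": 0,"wy": 0,"wz": 0,"grip": -0.15}

```text
clock: 20.95
eef_pos: [0.5089, 0.1424, 0.0419]
tcp_rot: [0.999, 0.038, -0.0, 0.0]
force: [-1.2, -0.1, 0.6]
finger_gap: 0.0499
```

```bash
python3 b.py w13 | head -1;python3 - <<'E'
from h import *
im=camera('side')[120:270,235:435]
cv2.imwrite('pics/d13.png',cv2.resize(im,None,fx=4,fy=4,interpolation=cv2.INTER_CUBIC))
im=camera('scene')[140:260,270:420]
cv2.imwrite('pics/s13.png',cv2.resize(im,None,fx=5,fy=5,interpolation=cv2.INTER_CUBIC))
im=cv2.imread('pics/w13.png')[0:260,150:470]
im=(255*(im/255.)**2.5).astype('uint8')
cv2.imwrite('pics/w13c.png',cv2.resize(im,None,fx=2.5,fy=2.3,interpolation=cv2.INTER_CUBIC))
E
```

```text
20.95 [0.5089 0.1424 0.0419] [ 0.9993  0.0379 -0.      0.0001] [-1.1975 -0.1146  0.5708]
```

View pics/w13c.png

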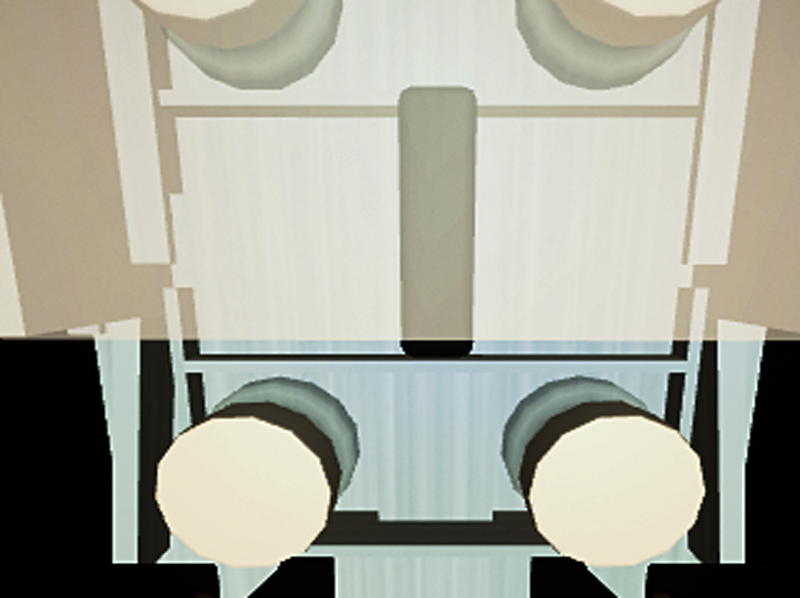

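View pics/d13.png

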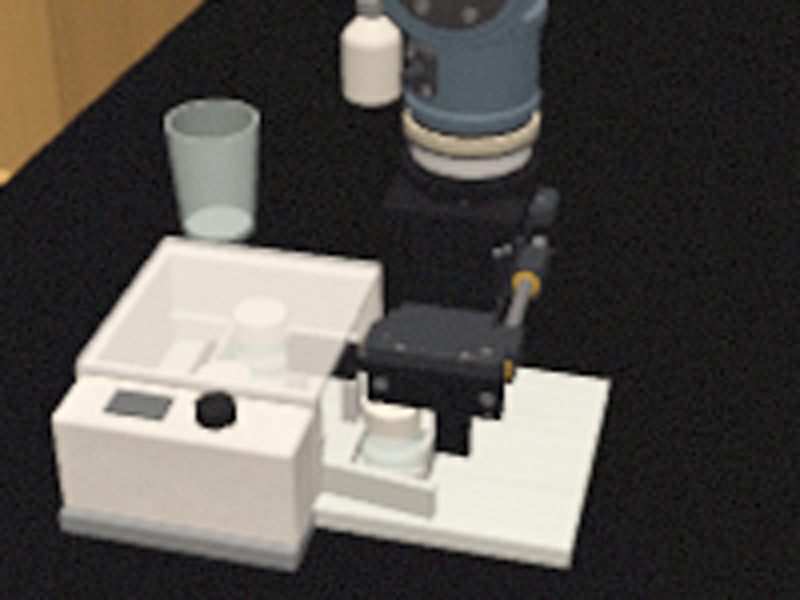

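View pics/s13.png

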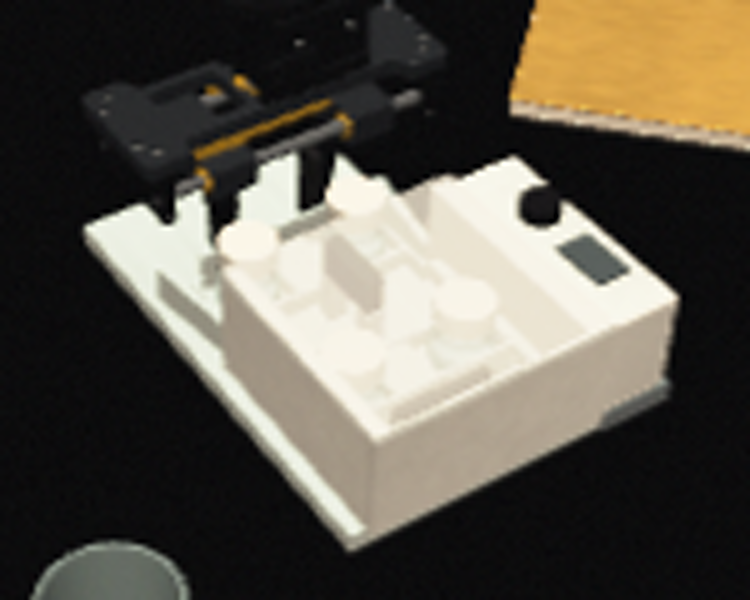

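Run:
```python
from ray import *
u=np.array([np.cos(np.radians(4.3)),np.sin(np.radians(4.3))]); n=np.array([-u[1],u[0]])
M=np.array([.5765,.147])
f0=lambda x,y,z:w_ray(None,(270+(x-2)/5,150+(y-2)/5),z,'scene')
for z in (.02,.03,.04,.083,.088):
  for p in [(392,368),(490,318),(440,345),(398,372),(493,325)]:
    X=f0(*p,z)[:2]-M; print(z,p,'in %.1f left %.1f'%(1e3*X@u,1e3*X@n))
st=monitor.read_state();X=st['eef_pos'][:2]-M;print(1e3*X@u,1e3*X@n)
```

```text
0.02 (392, 368) in 89.0 left -23.0
0.02 (490, 318) in 86.9 left 42.4
0.02 (440, 345) in 88.9 left 8.0
0.02 (398, 372) in 93.0 left -22.0
0.02 (493, 325) in 92.0 left 40.5
0.03 (392, 368) in 96.6 left -28.7
0.03 (490, 318) in 94.6 left 35.7
0.03 (440, 345) in 96.5 left 1.8
0.03 (398, 372) in 100.6 left -27.7
0.03 (493, 325) in 99.6 left 33.9
0.04 (392, 368) in 104.2 left -34.5
0.04 (490, 318) in 102.2 left 29.1
0.04 (440, 345) in 104.1 left -4.4
0.04 (398, 372) in 108.1 left -33.5
0.04 (493, 325) in 107.2 left 27.3
0.083 (392, 368) in 136.9 left -59.2
0.083 (490, 318) in 135.1 left 0.4
0.083 (440, 345) in 136.9 left -30.9
0.083 (398, 372) in 140.6 left -58.3
0.083 (493, 325) in 139.7 left -1.3
0.088 (392, 368) in 140.8 left -62.0
0.088 (490, 318) in 138.9 left -2.9
0.088 (440, 345) in 140.7 left -34.0
0.088 (398, 372) in 144.4 left -61.1
0.088 (493, 325) in 143.5 left -4.6
-67.56292822211334 0.45183430986874984
```

Run:
```python
from ray import *
u=np.array([np.cos(np.radians(4.3)),np.sin(np.radians(4.3))]); n=np.array([-u[1],u[0]])
M=np.array([.5765,.147]); st=monitor.read_state()
f=lambda a,b,z:w_ray(st,(150+(a-1)/2.5,(b-1)/2.3),z)[:2]-M
for nm,p,z in [('bar far',(437,88),.07),('bar near',(437,352),.07),('rear plate top',(435,548),.04),('notchL near',(180,288),.027),('notchL far',(178,193),.027),('mouth roof edge',(435,340),.078),('mouth roof top',(435,338),.083)]:
    X=f(*p,z);print(nm,'in %.1f left %.1f'%(1e3*X@u,1e3*X@n))
# scene: front plate etc
f0=lambda x,y,z:w_ray(None,(270+(x-2)/5,140+(y-2)/5),z,'scene')[:2]-M
for p,z in [((330,235),.07),((380,310),.07),((392,418),.03),((490,368),.03)]:
    X=f0(*p,z);print(p,'in %.1f left %.1f'%(1e3*X@u,1e3*X@n))
```

```text
bar far in 39.7 left -0.5
bar near in -2.1 left -0.7
rear plate top in -53.5 left -0.6
notchL near in 7.7 left 55.3
notchL far in 28.7 left 53.6
mouth roof edge in 0.8 left -0.3
mouth roof top in 1.6 left -0.3
(330, 235) in -2.4 left -2.0
(380, 310) in 60.8 left -13.0
(392, 418) in 96.6 left -28.7
(490, 368) in 94.6 left 35.7
```

Current estimate: tray centre about 19 mm in, buffer face about 97 mm, so home should be near 22 to 24 mm. I continue in fine steps.

Request:
apply_moves:
  moves:
    - {"x": 0.5,"y": 0,"z": 0,"wx": 0,"wy": 0,"wz": 0,"grip": -0.15}
    - {"x": 1,"y": 0,"z": 0,"wx": 0,"wy": 0,"wz": 0,"grip": -0.15}

```text
clock: 21.35
eef_pos: [0.5099, 0.1425, 0.0419]
tcp_rot: [0.999, 0.038, -0.0, 0.0]
force: [-1.9, -0.5, 0.1]
finger_gap: 0.0502
```

Request:
apply_moves:
  moves:
    - {"x": 0.5,"y": 0,"z": 0,"wx": 0,"wy": 0,"wz": 0,"grip": -0.15}
    - {"x": 1,"y": 0,"z": 0,"wx": 0,"wy": 0,"wz": 0,"grip": -0.15}

```text
clock: 21.6
eef_pos: [0.5109, 0.1426, 0.0419]
tcp_rot: [0.999, 0.038, -0.0, 0.0]
force: [-2.5, 0.3, 1.0]
finger_gap: 0.0503
```

Request:
apply_moves:
  moves:
    - {"x": 0.5,"y": 0,"z": 0,"wx": 0,"wy": 0,"wz": 0,"grip": -0.15}
    - {"x": 1,"y": 0,"z": 0,"wx": 0,"wy": 0,"wz": 0,"grip": -0.15}

```text
clock: 21.85
eef_pos: [0.5119, 0.1427, 0.0419]
tcp_rot: [0.999, 0.038, -0.0, -0.0]
force: [-1.8, -0.8, 1.2]
finger_gap: 0.0504
```

Request:
apply_moves:
  moves:
    - {"x": 0.5,"y": 0,"z": 0,"wx": 0,"wy": 0,"wz": 0,"grip": -0.15}
    - {"x": 1,"y": 0,"z": 0,"wx": 0,"wy": 0,"wz": 0,"grip": -0.15}

```text
clock: 22.1
eef_pos: [0.5125, 0.1428, 0.0419]
tcp_rot: [0.999, 0.038, -0.0, 0.0]
force: [-4.2, 0.6, 2.4]
finger_gap: 0.0501
```

Request:
apply_moves:
  moves:
    - {"x": 0.5,"y": 0,"z": 0,"wx": 0,"wy": 0,"wz": 0,"grip": -0.15}
    - {"x": 0.5,"y": 0,"z": 0,"wx": 0,"wy": 0,"wz": 0,"grip": -0.15}

```text
clock: 22.35
eef_pos: [0.5128, 0.1428, 0.0418]
tcp_rot: [0.999, 0.038, -0.001, 0.0]
force: [-3.5, -1.4, 2.3]
finger_gap: 0.05
```

Request:
apply_moves:
  moves:
    - {"x": 0.5,"y": 0,"z": 0,"wx": 0,"wy": 0,"wz": 0,"grip": -0.15}
    - {"x": 0.5,"y": 0,"z": 0,"wx": 0,"wy": 0,"wz": 0,"grip": -0.15}

```text
clock: 22.6
eef_pos: [0.5132, 0.1429, 0.0418]
tcp_rot: [0.999, 0.038, -0.001, 0.0]
force: [-4.6, -0.8, 4.0]
finger_gap: 0.0498
```

Request:
apply_moves:
  moves:
    - {"x": 0.5,"y": 0,"z": 0,"wx": 0,"wy": 0,"wz": 0,"grip": -0.15}
    - {"x": 1,"y": 0,"z": 0,"wx": 0,"wy": 0,"wz": 0,"grip": -0.15}

```text
clock: 22.85
eef_pos: [0.5136, 0.1429, 0.0418]
tcp_rot: [0.999, 0.038, -0.001, 0.0]
force: [-6.0, -0.5, 4.9]
finger_gap: 0.0502
```

Request:
apply_moves:
  moves:
    - {"x": 0.5,"y": 0,"z": 0,"wx": 0,"wy": 0,"wz": 0,"grip": -0.15}
    - {"x": 1,"y": 0,"z": 0,"wx": 0,"wy": 0,"wz": 0,"grip": -0.15}

```text
clock: 23.1
eef_pos: [0.5139, 0.143, 0.0417]
tcp_rot: [0.999, 0.038, -0.002, 0.0]
force: [-6.4, -0.4, 4.9]
finger_gap: 0.05
```

```bash
python3 b.py w14 | head -1;python3 - <<'E'
from h import *
im=camera('scene')[140:260,270:420]
cv2.imwrite('pics/s14.png',cv2.resize(im,None,fx=5,fy=5,interpolation=cv2.INTER_CUBIC))
im=cv2.imread('pics/w14.png')[0:260,150:470]
im=(255*(im/255.)**2.5).astype('uint8')
cv2.imwrite('pics/w14c.png',cv2.resize(im,None,fx=2.5,fy=2.3,interpolation=cv2.INTER_CUBIC))
E
```

```text
23.1 [0.5139 0.143  0.0417] [ 0.9993  0.0378 -0.0022  0.    ] [-6.366  -0.4083  4.8642]
```

View pics/w14c.png

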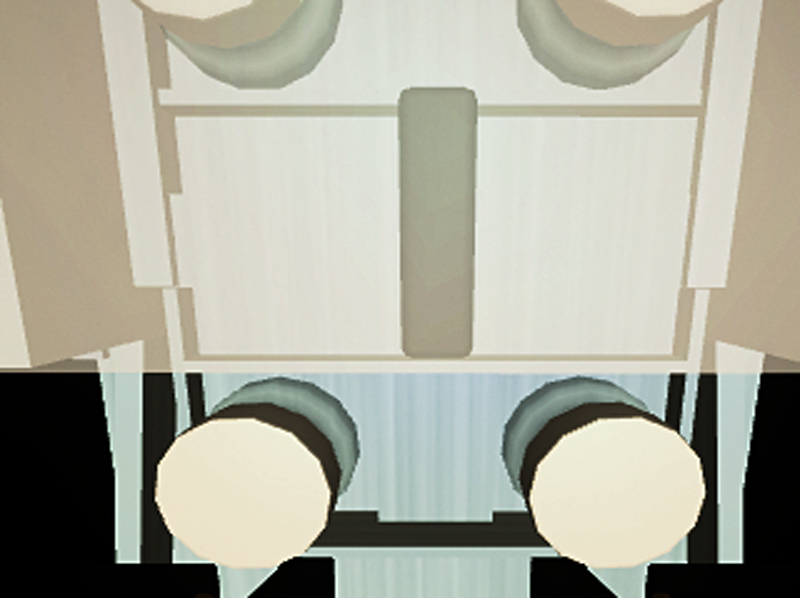

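View pics/s14.png

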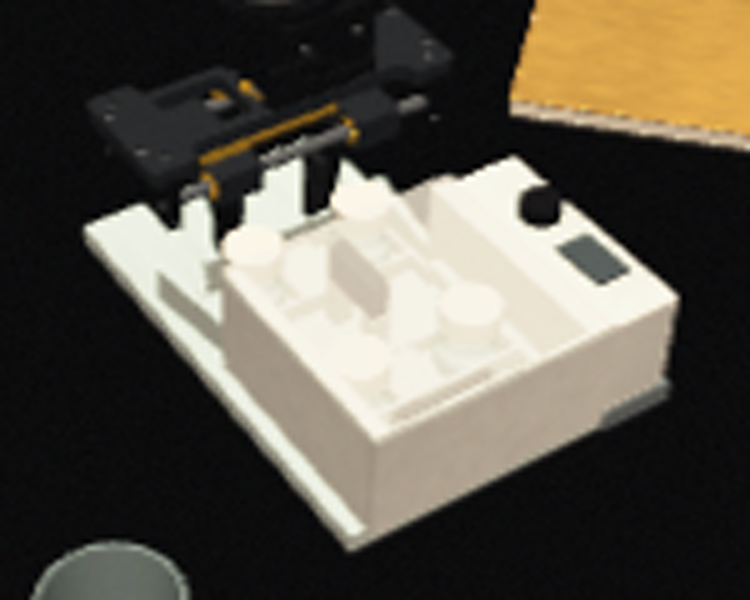

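Force now rises about 2.5 N/mm from TCP x = 0.512. That is the buffer, after the earlier drop from 4.5 to 1.8 N when the catch fell into the notch. One more tiny push to confirm, then I'll ease off.

Request:
apply_moves:
  moves:
    - {"x": 0.5,"y": 0,"z": 0,"wx": 0,"wy": 0,"wz": 0,"grip": -0.15}
    - {"x": 1,"y": 0,"z": 0,"wx": 0,"wy": 0,"wz": 0,"grip": -0.15}
    - {"x": 1.5,"y": 0,"z": 0,"wx": 0,"wy": 0,"wz": 0,"grip": -0.15}
    - {"x": 1.5,"y": 0,"z": 0,"wx": 0,"wy": 0,"wz": 0,"grip": -0.15}

```text
clock: 23.7
eef_pos: [0.5144, 0.143, 0.0416]
tcp_rot: [0.999, 0.038, -0.003, 0.0]
force: [-8.4, -1.5, 6.2]
finger_gap: 0.0502
```

Request:
apply_moves:
  moves:
    - {"x": -1,"y": 0,"z": 0,"wx": 0,"wy": 0,"wz": 0,"grip": -0.15}
    - {"x": -2,"y": 0,"z": 0,"wx": 0,"wy": 0,"wz": 0,"grip": -0.15}
    - {"x": -3,"y": 0,"z": 0,"wx": 0,"wy": 0,"wz": 0,"grip": -0.15}

```text
clock: 24.08
eef_pos: [0.5142, 0.143, 0.0416]
tcp_rot: [0.999, 0.038, -0.0, -0.0]
force: [-3.4, 0.9, 0.4]
finger_gap: 0.0499
```

Request:
apply_moves:
  moves:
    - {"x": -1,"y": 0,"z": 0,"wx": 0,"wy": 0,"wz": 0,"grip": -0.15}
    - {"x": -2,"y": 0,"z": 0,"wx": 0,"wy": 0,"wz": 0,"grip": -0.15}

```text
clock: 24.32
eef_pos: [0.5134, 0.1428, 0.0418]
tcp_rot: [0.999, 0.038, 0.001, -0.0]
force: [-1.0, 1.3, -2.0]
finger_gap: 0.0501
```

```bash
python3 b.py w15 | head -1;python3 - <<'E'
from h import *
im=cv2.imread('pics/w15.png')[0:260,150:470]
im=(255*(im/255.)**2.5).astype('uint8')
cv2.imwrite('pics/w15c.png',cv2.resize(im,None,fx=2.5,fy=2.3,interpolation=cv2.INTER_CUBIC))
E
```

```text
24.325 [0.5134 0.1428 0.0418] [ 0.9993  0.0378  0.001  -0.    ] [-0.9726  1.2783 -1.9968]
```

View pics/w15c.png

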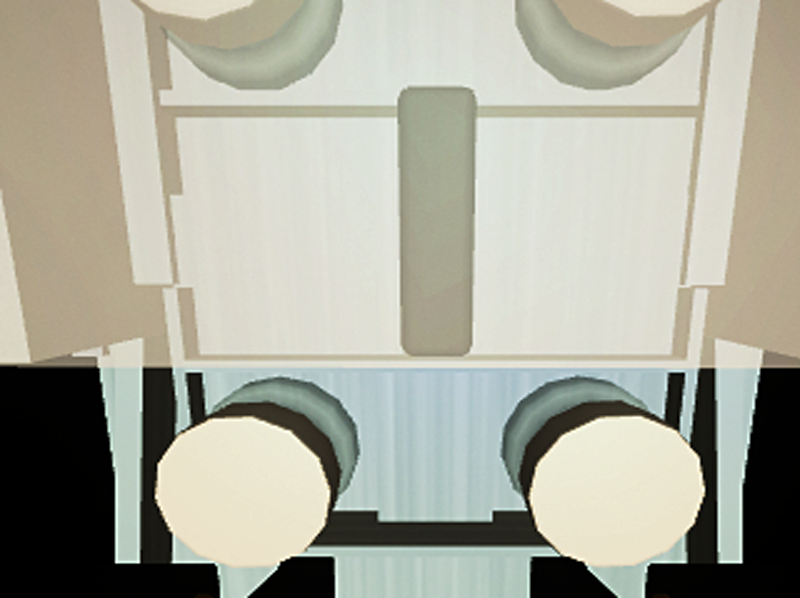

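The force fell off smoothly and the tray stayed put, resting against the buffer. I'll back away and lift clear, then check.

Request:
apply_moves:
  moves:
    - {"x": -3,"y": 0,"z": 0,"wx": 0,"wy": 0,"wz": 0,"grip": -0.15}
    - {"x": -8,"y": 0,"z": 0,"wx": 0,"wy": 0,"wz": 0,"grip": -0.15}
    - {"x": -18,"y": 0,"z": 0,"wx": 0,"wy": 0,"wz": 0,"grip": -0.15}
    - {"x": -30,"y": 0,"z": 0,"wx": 0,"wy": 0,"wz": 0,"grip": -0.15}
    - {"x": -40,"y": 0,"z": -20,"wx": 0,"wy": 0,"wz": 0,"grip": -0.15}
    - {"x": -45,"y": 0,"z": -60,"wx": 0,"wy": 0,"wz": 0,"grip": -0.15}
    - {"x": -45,"y": 0,"z": -110,"wx": 0,"wy": 0,"wz": 0,"grip": -0.15}
    - {"x": -45,"y": 0,"z": -160,"wx": 0,"wy": 0,"wz": 0,"grip": -0.15}
    - {"x": -45,"y": 0,"z": -180,"wx": 0,"wy": 0,"wz": 0,"grip": -0.15}
    - {"x": -45,"y": 0,"z": -180,"wx": 0,"wy": 0,"wz": 0,"grip": -0.15}

```text
clock: 25.62
eef_pos: [0.4677, 0.1394, 0.2233]
tcp_rot: [0.999, 0.038, 0.002, -0.0]
force: [0.7, 0.0, -0.1]
finger_gap: 0.0501
```

```bash
python3 b.py w16 tray_grip| head -3;python3 - <<'E'
from h import *
im=camera('side')[120:270,235:435]
cv2.imwrite('pics/d16.png',cv2.resize(im,None,fx=4,fy=4,interpolation=cv2.INTER_CUBIC))
im=camera('scene')[140:260,270:420]
cv2.imwrite('pics/s16.png',cv2.resize(im,None,fx=5,fy=5,interpolation=cv2.INTER_CUBIC))
im=cv2.imread('pics/w16.png')[0:260,150:470]
im=(255*(im/255.)**2.5).astype('uint8')
cv2.imwrite('pics/w16c.png',cv2.resize(im,None,fx=2.5,fy=2.3,interpolation=cv2.INTER_CUBIC))
E
```

```text
25.625 [0.4677 0.1394 0.2233] [ 0.9993  0.0379  0.0019 -0.    ] [ 0.7009  0.0036 -0.1491]
[[280.8781   0.     322.5399]
 [  0.     280.8781 201.4666]
```

View pics/w16c.png

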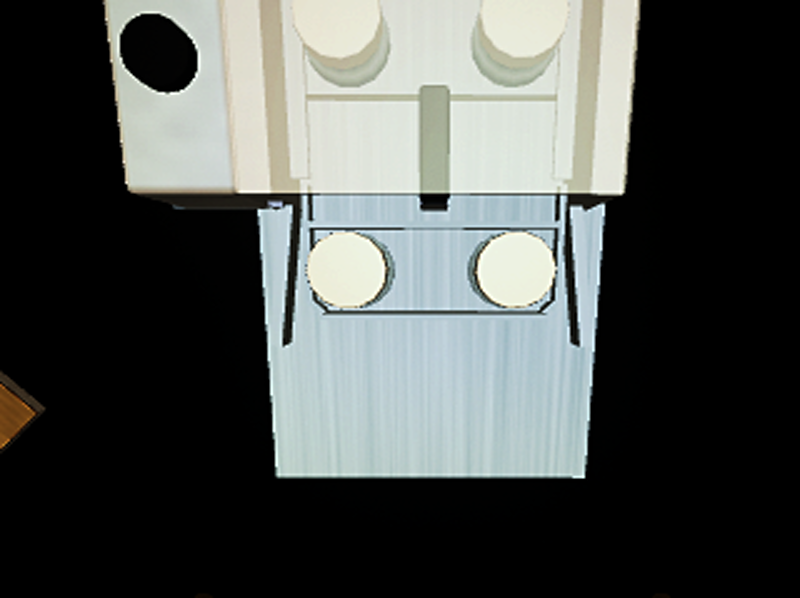

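View pics/s16.png

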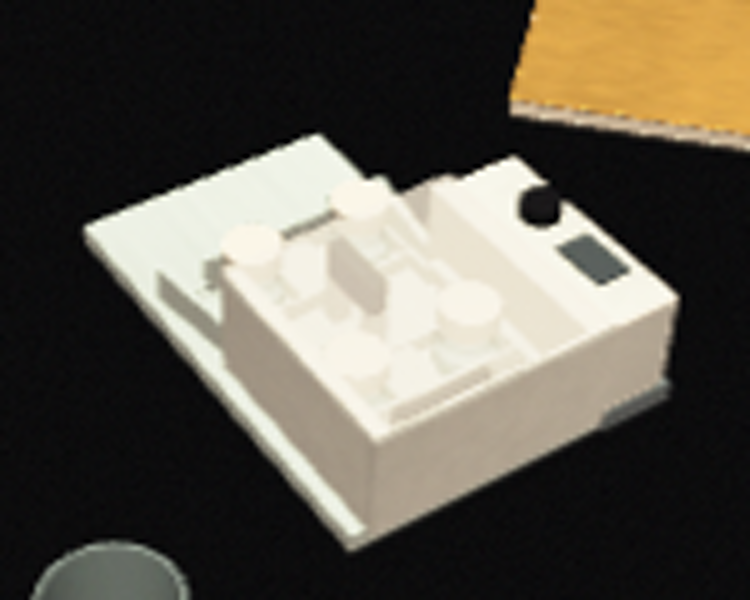

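View pics/d16.png

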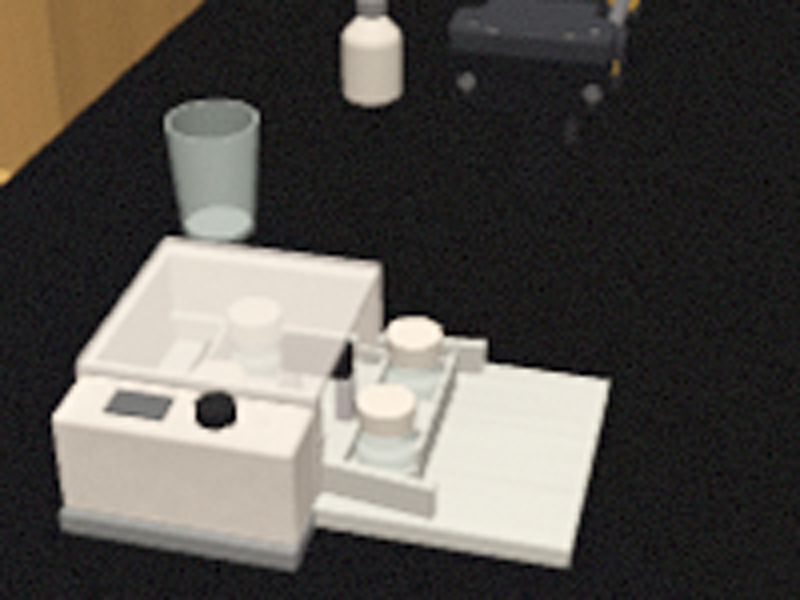

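Run:
```python
from ray import *
u=np.array([np.cos(np.radians(4.3)),np.sin(np.radians(4.3))]); n=np.array([-u[1],u[0]])
M=np.array([.5765,.147]); st=monitor.read_state()
f=lambda a,b,z:w_ray(st,(150+(a-1)/2.5,(b-1)/2.3),z)[:2]-M
for nm,p,z in [('bar far',(434,86),.07),('bar near',(434,209),.07),('rear plate top',(435,313),.04),('mouth',(435,193),.083),('apron end',(430,477),.012)]:
    X=f(*p,z);print(nm,'in %.1f left %.1f'%(1e3*X@u,1e3*X@n))
for k in (13,16):
    im=cv2.imread('pics/s%d.png'%k)[270:450,330:560]
    cv2.imwrite('pics/z%d.png'%k,cv2.resize(cv2.normalize(im,None,-150,300,cv2.NORM_MINMAX),None,fx=3,fy=3))
a=cv2.imread('pics/z13.png');b=cv2.imread('pics/z16.png')
cv2.imwrite('pics/zz.png',cv2.resize(np.vstack([a,b]),None,fx=.55,fy=.55))
```

```text
bar far in 39.7 left -0.4
bar near in -6.7 left -0.5
rear plate top in -51.8 left -1.1
mouth in -1.7 left -0.8
apron end in -145.4 left 1.2
```

View pics/zz.png

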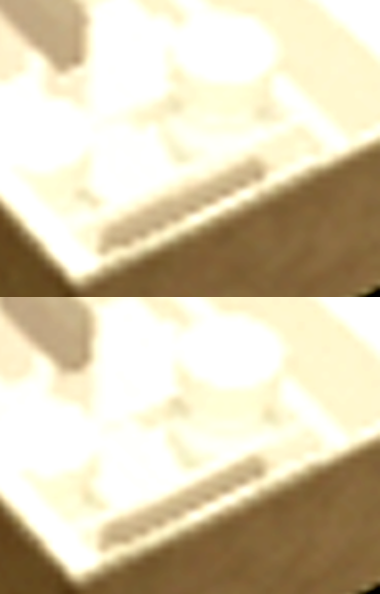

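Run:
```python
from h import *
bot.job_done(); print(monitor.read_state()['clock'])
```

```text
the job is handed in; nothing more can be done
the job is handed in; nothing more can be done
```

The tray is in the warming cabinet, seated against the buffer with the catch apparently in its notch. I handed the job in after about 26 s of the 64 s allowed, with the gripper well clear of everything.

- **Lift and placing:** I lifted the tray by its handle and set it on the apron, centred between the guides, then pushed its near end plate with two spread fingertips.
- **Catch:** The push force fell from about 4.5 N to 1.8 N at roughly 15 mm in, which I took as the catch dropping into the notch. I could not see the catch itself.
- **Buffer:** The force then rose by about 2.5 N per mm, which matches the buffer. The highest push was 8.4 N, with the buffer in by about 2.5 mm against the 8 mm limit.
- **Last checks:** The tray's middle is about 23 mm inside the mouth. My picture estimate of the buffer put home at 22 to 24 mm. All four jars stand upright in their pockets. The arm never went near the beaker, bottle or notebook.

**What went wrong:** The tray slid about 6 to 7 mm down in the grip during the lift, so it met the apron earlier than I expected. The wrist force read about 47 N for a moment through the held tray. I backed off at once and set it down again at about zero force; the jars stayed seated.

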